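# Press a filter cassette shut in a sprung hand press

### The arm

A 7-joint arm with a two-finger parallel gripper is mounted at the origin on a cart in front of the work surface, level with it; the furniture and walls round the work are solid. World frame = base frame: x ahead of the robot, y to its left, z up, the work surface at z = 0. Lengths are in m, angles in degrees, forces in N, time in s.
With the tool pointing down it reaches from about 0.425 to 0.875 m from the base axis. Payload 8.4 kg.
Tool frame: the origin (TCP) lies on the centre line of the jaws, within the pads' length; the fingertips stand 14 mm ahead of it and the grasp point (between the pads) lies 5 mm behind it (env.tips_ahead is the distance from the TCP to the fingertips, in m); z points along the fingers, y is the direction in which the jaws open and shut (so a half turn about z gives the same grasp; the last joint's range is limited). The gripper opens to 85 mm and grips with 20 to 120 N. Pads are 22 mm wide; open, the fingers measure 114 mm over their backs; the gripper's body (76 mm by 85 mm) begins 54 mm behind the grasp point. The pads swing forward as they close: fully open they stand 13 mm farther back than shut.
Start: joints at [-73.235, 19.091, 2.286, 83.961, -0.768, 76.965, -3.352], TCP at [0.248, 0.601, 0.245] pointing down, gripper open.
Joint ranges: [-147.57, 147.57], [-21.85, 119.76], [-74.77, 79.35], [14.55, 137.4], [-85.83, 265.84], [4.83, 119.75], [-152.11, 152.11]. Speed limits (degrees/s): [127.2, 127.2, 159.86, 159.86, 180, 180, 180].

### API

Orientations are given as [roll, pitch, yaw] about the fixed x, y, z axes, in that order (R = Rz(yaw) Ry(pitch) Rx(roll)).
In Python, from plant import status, cams, env gives the robot as it stands. The module is installed in compiled form; this text tells all that it offers.
- The arm moves only by the tool arm_command, never from a script. Its argument "deltas" is a list of rows, each an object of numbers: "fingers": the finger opening in m, from 0 to 0.0854; "x", "y", "z": the shift along the world's x, y, z in m; "turn": the turn about the world's z in rad. A call has 1 to 8 rows; each row shifts and turns the commanded pose from where the row before left it; what a row does not reach is not made up. A row lasts 1/12 s, in which the tool goes at most 41.7 mm and 7.16 degrees, less where a joint would pass 70% of its speed; a pose out of reach is approached as far as the arm can. A call is refused whole if a number of a shift passes 0.0417 or a number of a turn 0.125, either way. A call with a gripper value outside its range is refused whole. The fingers move at their own pace and stop on an object; "force" is the grip in N (left out, the last holds). Time passes only in rows, so rows that do not move let the fingers close. It gives the time, the measured TCP pose, the force and the opening at its end, in the units of the state.
- status.sense(): the state, without advancing time (a new reading comes with each control period).
- cams.snapshot(name): name is "side" or "top"; returns a dict with "frame" (400x640x3 uint8, blue, green, red), "intrinsics" (3x3 intrinsics, pixels), "k1" (the pictures are not rectified: a ray, as slopes to the right and down, at radius r is drawn at 1 + k1 r^2 times it, then the intrinsics apply), "R" (3x3) and "t" (3): a world point X has camera coordinates R X + t. Camera axes: x right, y down, z forward; pixel columns grow to the right and rows downward; lengths in m; the calibration is good to about 2 mm. A picture is of the moment at which its call begins. There is no depth.
- env.finish_job(): hands the job in, once; it reports no verdict.
The state is a dict: "time": time; "joint_positions": joint angles; "qd": joint speeds; "joint_torque": joint torques, N m; "tool_pos": TCP position; "tool_rot": TCP orientation; "contact_force": force on the tool from outside, world axes, zero at the start; "ft_torque": the same for the moment, N m; "gripper_width": finger opening in m.
Only numpy, scipy, OpenCV 4.12 (cv2) and the standard library are available. Lean on these libraries where they do the work, as an engineer would, in place of code of your own. Each camera call takes 0.05 s, during which the arm holds its last target.

### The job

Lay the filter cassette in the bed of the hand press, cap end in first and flat on the bed, let go of it, then swing the press's handle down until the cap is fully home and keep leaning on it firmly, with about 20 N at the handle and never more than 50 N, for a full second. Then ease the lever back up to rest without letting it fly, leave the closed cassette in the press, and do not disturb the other things on the bench.

Things in the scene. Friction and masses are not known exactly. Their poses are not given: they have to be found in the camera images.
- press: Fixed hand press: grey base 215 x 120 x 12 mm (x -165 to +50 mm) and two upright cheeks, to 112 mm high, that carry the lever. Origin on the bench under the lever's pivot; +x to the press's back, its open front, at -x, towards the robot and its left. At rest the lever overhangs the bed, so an upright tool at the bed runs into it; one leaning 35 to 45 degrees back towards the front goes in under it.
- nest (a point): Point fixed to the press, 70 mm in front of the pivot on its centre line, 12 mm above the bench. The cap's middle must end straight above it, the cassette's x along the press's x: the cassette's middle is then at x = -97 mm in the press's frame.
- bed_stop (a point): Point of the press on the front face of the bed's back stop (x = -33 mm in the press's frame), 12 mm above the bench. The aluminium bed runs from x = -113 to -28 mm; its top is 22 to 30 mm above the bench, different each time, not reported. Side rails at x -93 to -38 mm, 61 mm apart inside, are 11 mm high with lead-ins to 18 mm; nothing stands beside the cassette in front of them.
- pivot (a point): The lever's pivot, 95 mm above the bench; its axis is the press's y axis. The lever has a round rubber foot, 24 mm thick, 70 mm from the pivot and reaching 22 mm below the lever's middle line, that presses on the cap with 3.1 times the handle force left over after the spring.
- handle (a point): Middle of the handle, a crossbar 20 mm thick and 104 mm long, parallel to the press's y, at the lever's end 220 mm from the pivot. Can be pushed from above all the way.
- lever (a joint): Lever angle, rad. 0: at rest, 50 degrees above level (handle 141 mm before and 169 mm above the pivot); grows as the handle goes down; 0.873: level. Its spring takes 3 to 5 N at the handle, the moving cap 2 to 6 N more. The cassette stops it, cap home, at 0.80 to 0.95 as the bed's height may be: feel for it. Let go when down, it flies back too fast.
- cassette: The loose filter cassette, a white box 120 mm long (x), 56 mm wide (y), 40 mm high, about 0.25 kg, with a grey cap on top at its +x end. Origin at the middle of its underside, x towards the cap end. Grip it across its 56 mm width at the free end (about x = -38 mm), which sticks out of the bed's front. Starts flat on the bench, nearer the robot than the press, cap end to the right.
- cap_spot (a point): Point fixed to the cassette's housing under the middle of the cap: x = +27 mm, on the housing's top face, 40 mm above its underside.
- cap (a joint): How far the cap (62 mm along x, 56 mm wide, 8 mm thick) is pushed in, m: 0 = raised, its top 56 mm above the cassette's underside; 0.008 = fully home, its top 48 mm above it. It is a stiff push fit of 18 N and stays where it is left.
- bottle_amber: Bystander: brown bottle with black screw cap, 50 mm in diameter, 108 mm high, at the right, behind the cassette. Origin under its middle.
- petri_a: Bystander: flat clear round dish, 90 mm in diameter, 16 mm high, in front, left of the press. Origin under its middle.

How it is judged (in metres and radians):
On the way, in this order (a step that is already met when the one before it is completed fails the run):
1. the cassette lies flat in the bed, cap end in, let go, with the lever still up (horizontal distance between cap_spot and nest below 0.008 m and angle between the x axis of cassette and the x axis of press, either way round below 0.09 rad and angle between cassette's own z axis and vertical below 0.06 rad and height (world z) of cassette below 0.036 m and contact force between the fingers and cassette below 0.2 N and value of joint lever below 0.2 rad), for 0.2 s.
2. the cap is home and the foot keeps pressing on it with at least 25 N (about 13 N at the handle) for a second (value of joint cap above 0.0065 m and contact force between press and cassette above 25 N), for 0.9 s.
3. the lever is back up at rest (value of joint lever below 0.08 rad), for 0.2 s.
At the end, for the whole second after the job is handed in: The cassette lies flat in the bed (cap middle within 8 mm of the nest's, turned by less than 5 degrees, its underside no higher than 36 mm) with its cap pressed in by at least 6.5 of 8 mm, and the lever is up within 0.08 rad of rest (horizontal distance between cap_spot and nest below 0.008 m and angle between the x axis of cassette and the x axis of press, either way round below 0.09 rad and angle between cassette's own z axis and vertical below 0.06 rad and height (world z) of cassette below 0.036 m and value of joint cap above 0.0065 m and value of joint lever below 0.08 rad and linear speed of cassette below 0.02 m/s); the robot touches nothing.
It fails at once if the foot presses on the cassette with more than 150 N (about 52 N at the handle) (contact force between press and cassette above 150 N).
It fails at once if the lever flies back (faster than 2.5 rad/s) (velocity of joint lever below -2.5 rad/s).
It fails at once if the brown bottle is shifted by 3 cm or tipped (distance of bottle_amber from where it was at the start of the episode above 0.03 m or angle between bottle_amber's own z axis and vertical above 0.3 rad).
It fails at once if the round dish is shifted by 3 cm or tipped (distance of petri_a from where it was at the start of the episode above 0.03 m or angle between petri_a's own z axis and vertical above 0.3 rad).
It also fails if it takes over 72 s, if anything falls off the work surface, if the arm or the gripper's body presses on something with over 40 N, if the wrist force passes 120 N, or if a joint passes its speed limit or range.

## Working session

There is one attempt and no reset: what is moved stays moved. The work goes in short steps, Python scripts to look and compute and a tool call to move; the robot and the scene stay as the last step left them, time stands still between calls to the robot, and variables do not carry over. Pictures are saved under pics/ and viewed, and the job is handed in when it is done.

Besides the shell and the picture viewer there is one more tool, called after "Emit:" by a JSON object that holds its "name" and its "arguments". arm_command: Moves the arm, as the interface text tells. Its arguments: {"type":"object","properties":{"deltas":{"type":"array"},"force":{"type":"number"}},"required":["deltas"]}

```bash
mkdir -p pics
python3 - <<'E'
from plant import status,cams,env
import cv2,numpy as np
print(status.sense()); print(env.tips_ahead)
for n in("side","top"):
    s=cams.snapshot(n); cv2.imwrite(f"pics/{n}0.png",s["frame"]); print(n,s["intrinsics"],s["k1"],s["R"],s["t"], -s["R"].T@s["t"])
E
```

```text
{'time': 0.0, 'joint_positions': array([-73.23417754,  19.13054295,   2.28630897,  84.01130299,
        -0.76758333,  76.96504903,  -3.35155506]), 'qd': array([-0.04030302, -0.06154678,  0.02213743, -0.0961695 ,  0.09237465,
       -0.0890082 ,  0.05463978]), 'joint_torque': array([-9.40694117e-04, -6.58565855e+01,  1.36459775e+00, -4.05570531e+01,
        1.66291476e-02,  1.27496867e-02,  4.48578510e-05]), 'tool_pos': array([0.24809358, 0.60032349, 0.24443329]), 'tool_rot': array([-1.79908619e+02,  6.92374203e-03,  1.57548127e+02]), 'contact_force': array([0.22438362, 0.84812503, 0.85652761]), 'ft_torque': array([-0.01177185, -0.00840574,  0.0294122 ]), 'gripper_width': 0.08519078044427165}
0.014
side [[390.61937319   0.         320.34175914]
 [  0.         390.61937319 202.53594686]
 [  0.           0.           1.        ]] -0.0518504784882154 [[ 0.92097916 -0.38913964 -0.01917604]
 [-0.27100017 -0.60446248 -0.74912216]
 [ 0.27992193  0.69512261 -0.66215426]] [-0.60705101  0.20756688  0.90333447] [ 0.36246887 -0.73868944  0.74199888]
top [[360.86961138   0.         323.82991862]
 [  0.         360.86961138 201.8462224 ]
 [  0.           0.           1.        ]] -0.06027884116791386 [[ 0.02843518 -0.999464   -0.01622218]
 [-0.99200376 -0.02621915 -0.12345481]
 [ 0.12296331  0.01960292 -0.99221759]] [-0.14601569  0.62517084  1.00923802] [ 0.50022456 -0.14933     1.07619537]
```

View pictures.

View pics/side0.png

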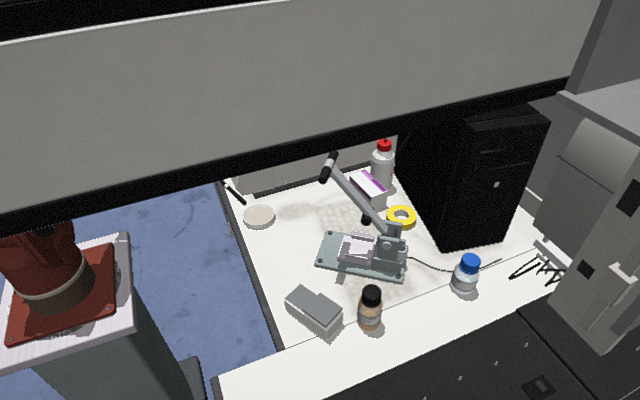

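View pics/top0.png

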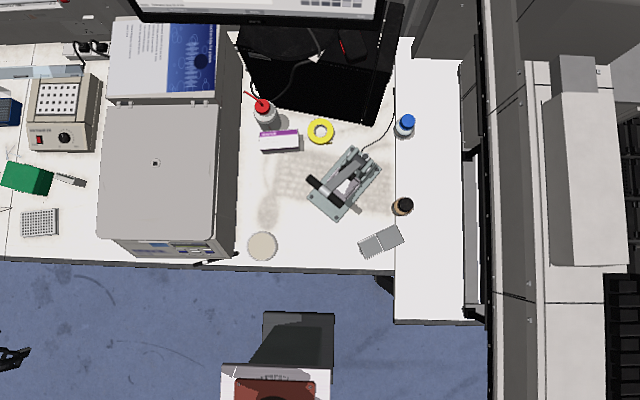

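```bash
cat > h.py <<'E'
import numpy as np,cv2
from plant import status,cams,env
def ray(s,u,v):
    K=s["intrinsics"];a,b=(u-K[0,2])/K[0,0],(v-K[1,2])/K[1,1]
    x,y=a,b
    for _ in range(20):
        f=1+s["k1"]*(x*x+y*y);x,y=a/f,b/f
    d=s["R"].T@np.array([x,y,1.]);o=-s["R"].T@s["t"];return o,d
def atz(s,u,v,z):
    o,d=ray(s,u,v);return o+d*(z-o[2])/d[2]
def proj(s,X):
    c=s["R"]@np.asarray(X,float)+s["t"];x,y=c[0]/c[2],c[1]/c[2];f=1+s["k1"]*(x*x+y*y);K=s["intrinsics"]
    return np.array([K[0,0]*x*f+K[0,2],K[1,1]*y*f+K[1,2]])
def crop(n,name,u0,v0,w,h,k):
    s=cams.snapshot(n);c=s["frame"][v0:v0+h,u0:u0+w]
    cv2.imwrite("pics/"+name,cv2.resize(c,None,fx=k,fy=k,interpolation=cv2.INTER_CUBIC));return s
E
python3 - <<'E'
from h import *
crop("top","t1.png",295,135,130,130,6 and 4.6)
crop("side","s1.png",270,140,160,200,3)
E
```

```text
(no output)
```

View pics/t1.png

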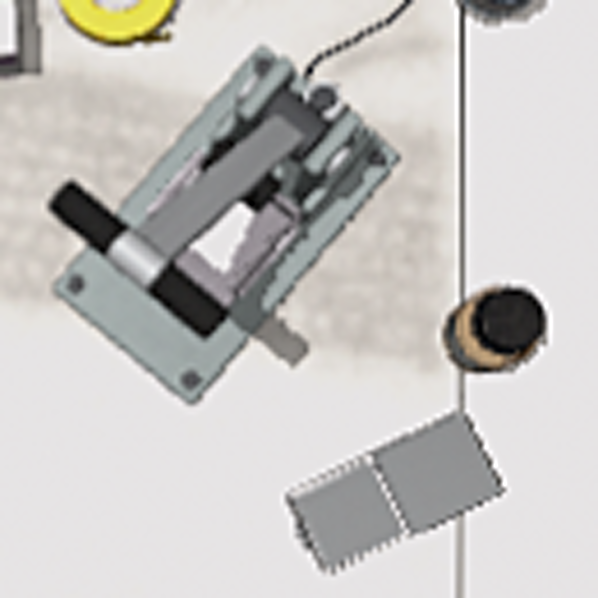

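View pics/s1.png

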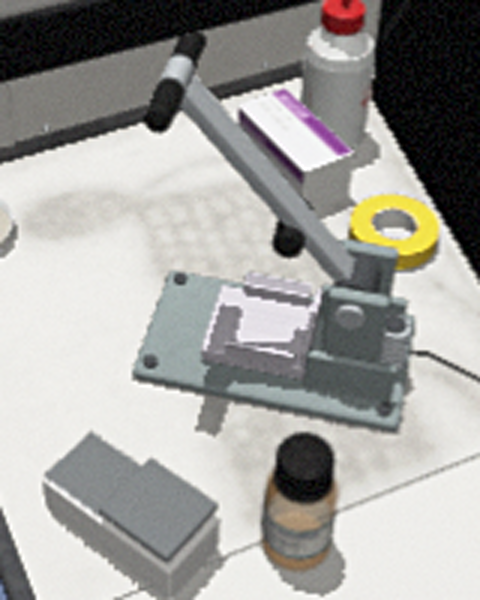

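Run:
```python
from h import *
t=cams.snapshot("top");s=cams.snapshot("side")
T=lambda u,v,z:atz(t,295+(u+.5)/4.6-.5,135+(v+.5)/4.6-.5,z)
S=lambda u,v,z:atz(s,270+(u+.5)/3-.5,140+(v+.5)/3-.5,z)
P=[T(*p,.012) for p in[(55,288),(195,403),(400,155),(263,45)]]
for p in P:print(np.round(p,4))
print([round(float(np.linalg.norm(P[i]-P[(i+1)%4])),4) for i in range(4)])
print("side",[np.round(S(*p,.012),4) for p in[(168,270),(135,376),(398,428)]])
for nm,pts,z in(("cap",[(375,452),(463,410),(505,490),(408,537)],.056),("hous",[(287,495),(330,572)],.04)):
    C=[T(*p,z) for p in pts];print(nm,[np.round(c,4) for c in C],np.round([np.linalg.norm(C[i]-C[(i+1)%len(C)]) for i in range(len(C))],4))
print("side cap",[np.round(S(*p,.056),4) for p in[(152,460),(218,505),(170,558),(105,512)]])
print("side hous",[np.round(S(*p,.04),4) for p in[(92,432),(45,480)]])
print("bottle",T(505,318,.108),S(305,455,.108))
pts=[(62,190),(212,330)]
print("handle ends .264",[T(*p,.264) for p in pts],"side",[S(*p,.264) for p in [(195,38),(160,118)]])
```

```text
[ 0.6446 -0.0765  0.012 ]
[ 0.5726 -0.1689  0.012 ]
[ 0.7382 -0.2989  0.012 ]
[ 0.8099 -0.2081  0.012 ]
[0.1172, 0.2106, 0.1157, 0.2113]
side [array([ 0.6421, -0.0768,  0.012 ]), array([ 0.5708, -0.1747,  0.012 ]), array([ 0.7351, -0.3033,  0.012 ])]
cap [array([ 0.5425, -0.279 ,  0.056 ]), array([ 0.5697, -0.3328,  0.056 ]), array([ 0.5214, -0.3588,  0.056 ]), array([ 0.4914, -0.2997,  0.056 ])] [0.0603 0.0548 0.0662 0.0552]
hous [array([ 0.5151, -0.2268,  0.04  ]), array([ 0.4685, -0.2542,  0.04  ])] [0.0541 0.0541]
side cap [array([ 0.5405, -0.2835,  0.056 ]), array([ 0.5672, -0.3354,  0.056 ]), array([ 0.5212, -0.3593,  0.056 ]), array([ 0.4949, -0.3098,  0.056 ])]
side hous [array([ 0.5139, -0.2325,  0.04  ]), array([ 0.4684, -0.2582,  0.04  ])]
bottle [ 0.62081061 -0.34786066  0.108     ] [ 0.61950064 -0.35457757  0.108     ]
handle ends .264 [array([ 0.65978253, -0.09551486,  0.264     ]), array([ 0.59162355, -0.17174124,  0.264     ])] side [array([ 0.65660449, -0.09859403,  0.264     ]), array([ 0.5967843 , -0.17412639,  0.264     ])]
```

Run:
```python
from h import *
t=cams.snapshot("top");s=cams.snapshot("side")
for X in [(0,0,0),(0,0,.3),(0,0,.5),(.248,.6,.245),(.25,.6,.5),(.4,.2,0),(.4,.2,.3),(.8,.2,0),(.8,.2,.3)]:
    print(X,proj(t,X).round(),proj(s,X).round())
for z in (0,.2,.4):
    print(z,[atz(t,u,v,z).round(3)[:2] for u,v in[(97,240),(108,258),(235,258),(218,100),(240,60),(262,245)]])
print([atz(s,u,v,z).round(3)[:2] for u,v,z in[(230,190,0),(258,217,.01),(220,185,0),(250,190,0),(0,220,.4),(560,90,.4),(320,160,.0)]])
```

```text
(0, 0, 0) [273. 420.] [ 65. 290.]
(0, 0, 0.3) [251. 487.] [ -6. 193.]
(0, 0, 0.5) [224. 567.] [-73.  96.]
(0.248, 0.6, 0.245) [ 13. 341.] [128.  76.]
(0.25, 0.6, 0.5) [-100.  372.] [100. -10.]
(0.4, 0.2, 0) [211. 277.] [214. 195.]
(0.4, 0.2, 0.3) [166. 288.] [190. 103.]
(0.8, 0.2, 0) [220. 146.] [336. 162.]
(0.8, 0.2, 0.3) [180. 110.] [337.  73.]
0 [array([0.497, 0.566]), array([0.444, 0.525]), array([0.458, 0.131]), array([0.949, 0.216]), array([1.086, 0.155]), array([0.499, 0.052])]
0.2 [array([0.498, 0.433]), array([0.454, 0.4  ]), array([0.466, 0.079]), array([0.866, 0.148]), array([0.977, 0.098]), array([0.499, 0.015])]
0.4 [array([0.498, 0.3  ]), array([0.465, 0.274]), array([0.474, 0.027]), array([0.782, 0.08 ]), array([0.868, 0.042]), array([ 0.5  , -0.023])]
[array([0.45 , 0.204]), array([0.493, 0.044]), array([0.428, 0.24 ]), array([0.506, 0.179]), array([ 0.102, -0.237]), array([ 1.072, -0.264]), array([0.757, 0.234])]
```

Run:
```python
from h import *
crop("side","s2.png",0,0,400,300,2)
crop("top","t2.png",0,80,300,320,2.5*0.75)
```

```text
(no output)
```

View pics/s2.png

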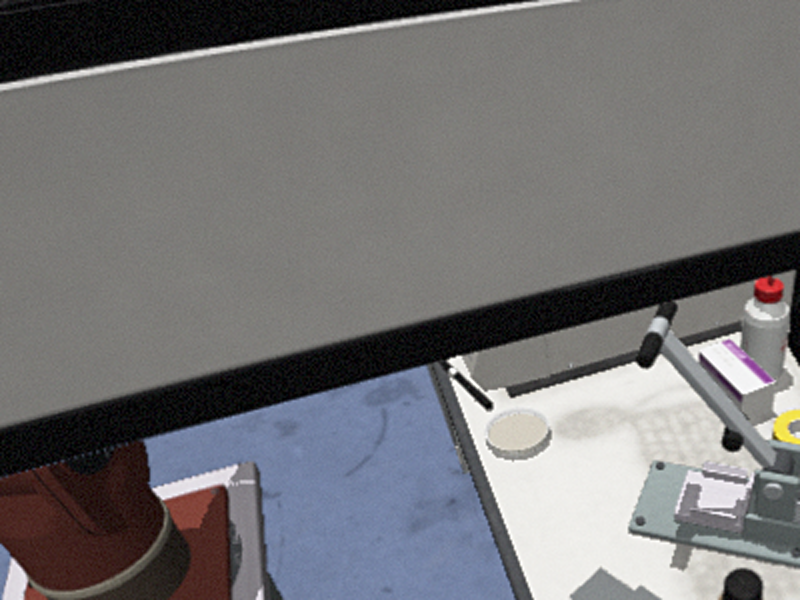

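View pics/t2.png

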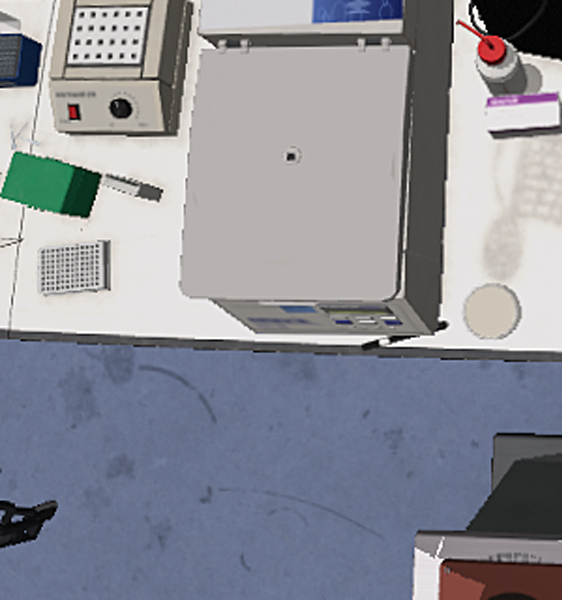

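Run:
```python
from h import *
t=cams.snapshot("top");s=cams.snapshot("side")
for px in [(320,150),(320,170),(320,18),(100,210)]:
    o,d=ray(s,*px); print(px)
    for l in np.arange(.1,1.2,.1): print(round(l,2),(o+d*l).round(3),proj(t,o+d*l).round())
crop("top","t3.png",380,20,260,330,1.8)
```

```text
(320, 150)
0.1 [ 0.394 -0.661  0.686] [766. 345.]
0.2 [ 0.426 -0.583  0.63 ] [670. 313.]
0.3 [ 0.457 -0.506  0.574] [583. 283.]
0.4 [ 0.489 -0.428  0.517] [510. 259.]
0.5 [ 0.52  -0.35   0.461] [448. 238.]
0.6 [ 0.552 -0.273  0.405] [397. 221.]
0.7 [ 0.583 -0.195  0.349] [353. 206.]
0.8 [ 0.615 -0.117  0.293] [316. 194.]
0.9 [ 0.647 -0.04   0.237] [285. 183.]
1.0 [0.678 0.038 0.181] [258. 174.]
1.1 [0.71  0.116 0.125] [234. 166.]
(320, 170)
0.1 [ 0.393 -0.664  0.682] [765. 346.]
0.2 [ 0.423 -0.59   0.622] [669. 314.]
0.3 [ 0.453 -0.515  0.562] [584. 286.]
0.4 [ 0.483 -0.44   0.502] [513. 262.]
0.5 [ 0.513 -0.366  0.442] [453. 242.]
0.6 [ 0.543 -0.291  0.382] [404. 226.]
0.7 [ 0.574 -0.217  0.322] [363. 212.]
0.8 [ 0.604 -0.142  0.262] [328. 201.]
0.9 [ 0.634 -0.067  0.202] [298. 191.]
1.0 [0.664 0.007 0.142] [272. 182.]
1.1 [0.694 0.082 0.082] [250. 175.]
(320, 18)
0.1 [ 0.403 -0.64   0.712] [775. 342.]
0.2 [ 0.444 -0.542  0.681] [676. 304.]
0.3 [ 0.485 -0.443  0.651] [577. 265.]
0.4 [ 0.526 -0.345  0.62 ] [484. 230.]
0.5 [ 0.567 -0.246  0.59 ] [403. 199.]
0.6 [ 0.608 -0.148  0.56 ] [331. 172.]
0.7 [ 0.649 -0.05   0.529] [268. 149.]
0.8 [0.689 0.049 0.499] [214. 129.]
0.9 [0.73  0.147 0.468] [168. 112.]
1.0 [0.771 0.246 0.438] [127.  97.]
1.1 [0.812 0.344 0.408] [92. 84.]
(100, 210)
0.1 [ 0.337 -0.648  0.675] [749. 393.]
0.2 [ 0.312 -0.557  0.609] [640. 399.]
0.3 [ 0.286 -0.467  0.542] [545. 400.]
0.4 [ 0.261 -0.376  0.476] [467. 400.]
0.5 [ 0.236 -0.285  0.409] [402. 398.]
0.6 [ 0.21  -0.195  0.343] [349. 396.]
0.7 [ 0.185 -0.104  0.276] [304. 394.]
0.8 [ 0.159 -0.013  0.209] [267. 392.]
0.9 [0.134 0.077 0.143] [235. 390.]
1.0 [0.109 0.168 0.076] [208. 389.]
1.1 [0.083 0.259 0.01 ] [185. 387.]
```

View pics/t3.png

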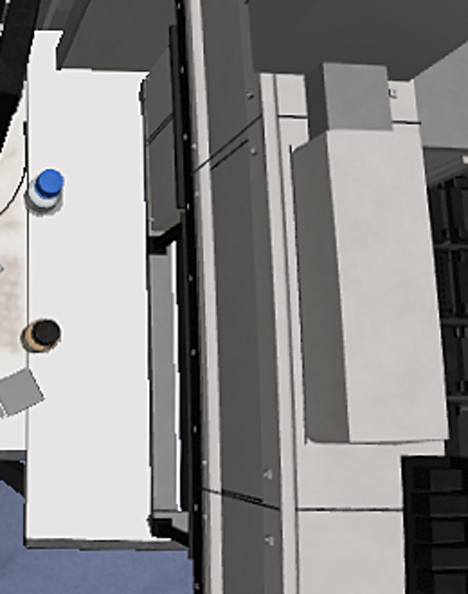

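Emit:
{"name": "arm_command", "arguments": {"deltas": [{"x": 0.006, "y": -0.03, "z": 0.0125, "turn": -0.03}, {"x": 0.006, "y": -0.03, "z": 0.0125, "turn": -0.03}, {"x": 0.006, "y": -0.03, "z": 0.0125, "turn": -0.03}, {"x": 0.006, "y": -0.03, "z": 0.0125, "turn": -0.03}, {"x": 0.006, "y": -0.03, "z": 0.0125, "turn": -0.03}, {"x": 0.006, "y": -0.03, "z": 0.0125, "turn": -0.03}, {"x": 0.006, "y": -0.03, "z": 0.0125, "turn": -0.03}, {"x": 0.006, "y": -0.03, "z": 0.0125, "turn": -0.03}]}}

```text
$.deltas[0]: bad value
```

Emit:
{"name": "arm_command", "arguments": {"deltas": [{"fingers": 0.085, "x": 0.006, "y": -0.03, "z": 0.0125, "turn": -0.03}, {"fingers": 0.085, "x": 0.006, "y": -0.03, "z": 0.0125, "turn": -0.03}, {"fingers": 0.085, "x": 0.006, "y": -0.03, "z": 0.0125, "turn": -0.03}, {"fingers": 0.085, "x": 0.006, "y": -0.03, "z": 0.0125, "turn": -0.03}, {"fingers": 0.085, "x": 0.006, "y": -0.03, "z": 0.0125, "turn": -0.03}, {"fingers": 0.085, "x": 0.006, "y": -0.03, "z": 0.0125, "turn": -0.03}, {"fingers": 0.085, "x": 0.006, "y": -0.03, "z": 0.0125, "turn": -0.03}, {"fingers": 0.085, "x": 0.006, "y": -0.03, "z": 0.0125, "turn": -0.03}]}}

```text
time: 1.32
tool_pos: [0.2963, 0.3591, 0.346]
tool_rot: [180.0, -0.0, 143.7]
contact_force: [-0.0, -0.8, -0.1]
gripper_width: 0.085
```

Emit:
{"name": "arm_command", "arguments": {"deltas": [{"fingers": 0.085, "x": 0.015, "y": -0.03, "z": 0, "turn": -0.03}, {"fingers": 0.085, "x": 0.015, "y": -0.03, "z": 0, "turn": -0.03}, {"fingers": 0.085, "x": 0.015, "y": -0.03, "z": 0, "turn": -0.03}, {"fingers": 0.085, "x": 0.015, "y": -0.03, "z": 0, "turn": -0.03}, {"fingers": 0.085, "x": 0.015, "y": -0.03, "z": 0, "turn": -0.03}, {"fingers": 0.085, "x": 0.015, "y": -0.03, "z": 0, "turn": -0.03}, {"fingers": 0.085, "x": 0.015, "y": -0.03, "z": 0, "turn": -0.03}, {"fingers": 0.085, "x": 0.015, "y": -0.03, "z": 0, "turn": -0.03}]}}

```text
time: 1.98
tool_pos: [0.4166, 0.119, 0.3456]
tool_rot: [179.9, -0.0, 130.0]
contact_force: [-0.0, 0.5, 0.1]
gripper_width: 0.085
```

Emit:
{"name": "arm_command", "arguments": {"deltas": [{"fingers": 0.085, "x": 0.006, "y": -0.035, "z": 0, "turn": -0.03}, {"fingers": 0.085, "x": 0.006, "y": -0.035, "z": 0, "turn": -0.03}, {"fingers": 0.085, "x": 0.006, "y": -0.035, "z": 0, "turn": -0.03}, {"fingers": 0.085, "x": 0.006, "y": -0.035, "z": 0, "turn": -0.03}, {"fingers": 0.085, "x": 0.006, "y": -0.035, "z": 0, "turn": -0.03}, {"fingers": 0.085, "x": 0.006, "y": -0.035, "z": 0, "turn": -0.03}, {"fingers": 0.085, "x": 0.006, "y": -0.035, "z": 0, "turn": -0.03}, {"fingers": 0.085, "x": 0.006, "y": -0.035, "z": 0, "turn": -0.012}]}}

```text
time: 2.65
tool_pos: [0.464, -0.1613, 0.3457]
tool_rot: [179.9, -0.0, 117.2]
contact_force: [1.0, 0.3, 0.5]
gripper_width: 0.0849
```

Emit:
{"name": "arm_command", "arguments": {"deltas": [{"fingers": 0.085, "x": 0.008, "y": -0.022, "z": -0.02, "turn": 0}, {"fingers": 0.085, "x": 0.008, "y": -0.022, "z": -0.03, "turn": 0}, {"fingers": 0.085, "x": 0.008, "y": -0.023, "z": -0.03, "turn": 0}, {"fingers": 0.085, "x": 0.0075, "y": -0.023, "z": -0.03, "turn": 0}, {"fingers": 0.085, "x": 0, "y": 0, "z": -0.035, "turn": 0}, {"fingers": 0.085, "x": 0, "y": 0, "z": -0.035, "turn": 0}, {"fingers": 0.085, "x": 0, "y": 0, "z": -0.03, "turn": 0}, {"fingers": 0.085, "x": 0, "y": 0, "z": -0.015, "turn": 0}]}}

```text
time: 3.32
tool_pos: [0.494, -0.2486, 0.1167]
tool_rot: [-179.8, -0.2, 117.3]
contact_force: [-0.5, 0.7, -0.4]
gripper_width: 0.085
```

Run:
```python
from h import *
crop("top","t4.png",290,90,200,200,3)
crop("side","s4.png",220,110,200,250,2.4)
print(status.sense())
```

```text
{'time': 3.4167, 'joint_positions': array([-23.95751019,  20.79212709,  55.48669115, 108.09684589,
       -19.33546102,  61.4520055 ,  66.61769882]), 'qd': array([-0.93413771, -2.72591947,  1.82381133, -3.48414916,  1.86510304,
        2.2695915 , -1.46544598]), 'joint_torque': array([  0.67551484, -40.12601852,  11.61064178, -33.20009351,
        -0.45953116,  -0.73246473,   0.42018372]), 'tool_pos': array([ 0.49399269, -0.24859399,  0.11781915]), 'tool_rot': array([-1.79774984e+02, -1.64652868e-01,  1.17311553e+02]), 'contact_force': array([ 0.39124043, -0.42904489, -0.04681713]), 'ft_torque': array([ 0.00713401, -0.01660699,  0.02493575]), 'gripper_width': 0.08496457052716783}
```

View pics/t4.png

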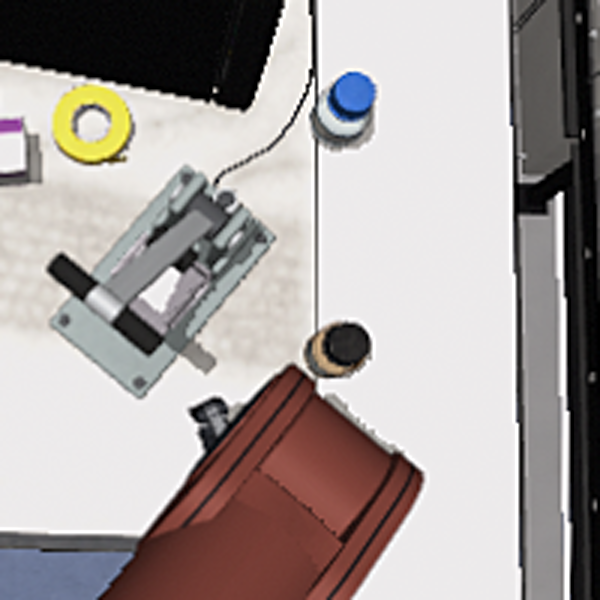

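View pics/s4.png

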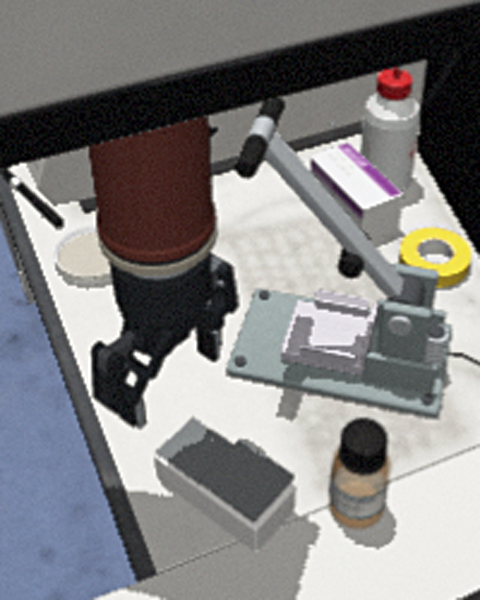

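Run:
```python
from h import *
s=cams.snapshot("side");p=status.sense()["tool_pos"];print(p)
for h in(-.014,0,.05,.1,.12,.14,.16,.18,.2,.25):
    q=proj(s,p+[0,0,h]); e=np.linalg.norm(proj(s,p+[.05,0,h])-q)
    print(h,((q-[220,110])*2.4).round(),e*2.4)
```

```text
[ 0.4951205  -0.24926767  0.11984939]
-0.014 [175. 392.] 57.20070478082456
0 [174. 381.] 57.83471575804174
0.05 [170. 342.] 60.21430461362072
0.1 [165. 299.] 62.790720065474254
0.12 [163. 281.] 63.881874743673876
0.14 [161. 262.] 65.01027551159117
0.16 [159. 242.] 66.17783657012085
0.18 [157. 221.] 67.38660544226533
0.2 [155. 200.] 68.63877460270332
0.25 [149. 142.] 71.97492302824877
```

Emit:
{"name": "arm_command", "arguments": {"deltas": [{"fingers": 0.085, "x": 0, "y": -0.002, "z": -0.03, "turn": 0}, {"fingers": 0.085, "x": 0, "y": 0, "z": -0.03, "turn": 0}, {"fingers": 0.085, "x": 0, "y": 0, "z": -0.027, "turn": 0}, {"fingers": 0.085, "x": 0, "y": 0, "z": 0, "turn": 0}, {"fingers": 0.085, "x": 0, "y": 0, "z": 0, "turn": 0}]}}

```text
time: 3.88
tool_pos: [0.496, -0.2515, 0.0344]
tool_rot: [-180.0, 0.0, 117.3]
contact_force: [-0.4, -0.1, -0.8]
gripper_width: 0.0848
```

Run:
```python
from h import *
crop("side","s5.png",250,200,130,150,4)
```

```text
(no output)
```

View pics/s5.png

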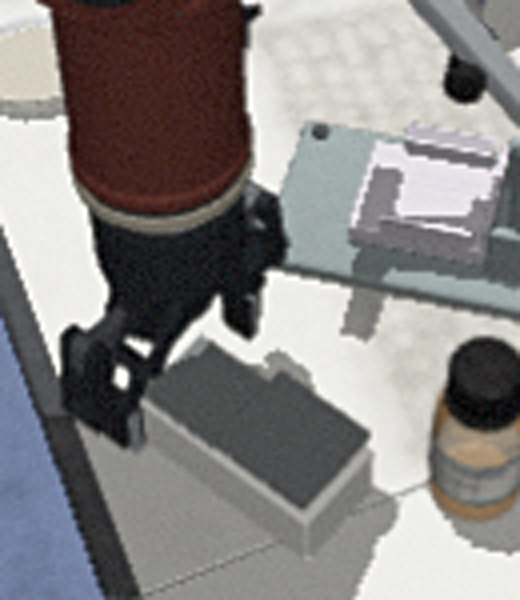

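Emit:
{"name": "arm_command", "arguments": {"deltas": [{"fingers": 0.085, "x": 0.001, "y": -0.002, "z": -0.005, "turn": 0}, {"fingers": 0.04, "x": 0, "y": 0, "z": 0, "turn": 0}, {"fingers": 0.04, "x": 0, "y": 0, "z": 0, "turn": 0}, {"fingers": 0.04, "x": 0, "y": 0, "z": 0, "turn": 0}, {"fingers": 0.04, "x": 0, "y": 0, "z": 0, "turn": 0}, {"fingers": 0.04, "x": 0, "y": 0, "z": 0, "turn": 0}, {"fingers": 0.04, "x": 0, "y": 0, "z": 0, "turn": 0}, {"fingers": 0.04, "x": 0, "y": 0, "z": 0, "turn": 0}], "force": 40}}

```text
time: 4.6
tool_pos: [0.4974, -0.2535, 0.0294]
tool_rot: [179.9, 0.0, 117.3]
contact_force: [-1.2, 1.0, 6.3]
gripper_width: 0.0552
```

Emit:
{"name": "arm_command", "arguments": {"deltas": [{"fingers": 0.04, "x": 0, "y": 0, "z": 0, "turn": 0}, {"fingers": 0.04, "x": 0, "y": 0, "z": 0, "turn": 0}, {"fingers": 0.04, "x": 0, "y": 0, "z": 0.01, "turn": 0}, {"fingers": 0.04, "x": 0, "y": 0, "z": 0.02, "turn": 0}, {"fingers": 0.04, "x": 0, "y": 0, "z": 0.02, "turn": 0}, {"fingers": 0.04, "x": 0, "y": 0, "z": 0, "turn": 0}], "force": 40}}

```text
time: 5.1
tool_pos: [0.4981, -0.2545, 0.082]
tool_rot: [179.8, 0.2, 117.3]
contact_force: [0.7, -0.4, -2.9]
gripper_width: 0.055
```

Run:
```python
from h import *
crop("side","s6.png",250,180,130,150,4)
```

```text
(no output)
```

View pics/s6.png

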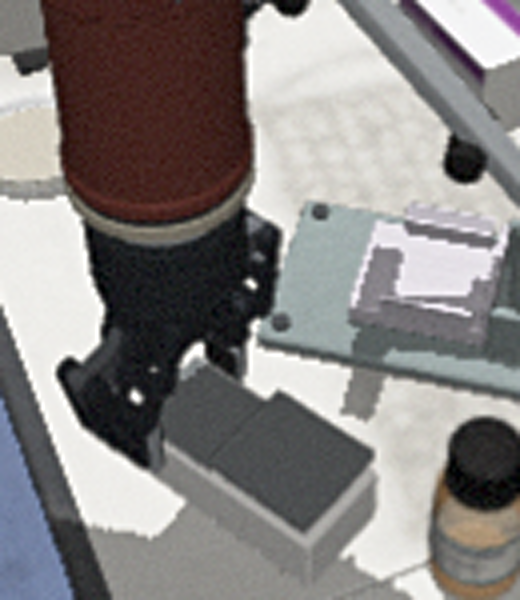

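Emit:
{"name": "arm_command", "arguments": {"deltas": [{"fingers": 0.04, "x": 0, "y": 0.02, "z": 0.01, "turn": 0}, {"fingers": 0.04, "x": 0.006, "y": 0.022, "z": 0.01, "turn": 0}, {"fingers": 0.04, "x": 0.007, "y": 0.022, "z": 0, "turn": 0.07}, {"fingers": 0.04, "x": 0.007, "y": 0.022, "z": 0, "turn": 0.07}, {"fingers": 0.04, "x": 0.007, "y": 0.022, "z": 0, "turn": 0.07}, {"fingers": 0.04, "x": 0.008, "y": 0.022, "z": 0, "turn": 0.07}, {"fingers": 0.04, "x": 0.008, "y": 0.022, "z": 0, "turn": 0.07}, {"fingers": 0.04, "x": 0.007, "y": 0.025, "z": 0, "turn": 0.08}]}}

```text
time: 5.82
tool_pos: [0.547, -0.075, 0.098]
tool_rot: [-180.0, -0.0, 142.2]
contact_force: [0.7, -0.5, -2.4]
gripper_width: 0.0551
```

Run:
```python
from h import *
crop("top","t7.png",270,130,150,130,4)
crop("side","s7.png",250,140,160,160,4)
print(status.sense()["tool_pos"],status.sense()["tool_rot"])
```

```text
[ 0.5481055  -0.07036076  0.09768324] [ 1.79933937e+02 -8.53868603e-02  1.42619188e+02]
```

View pics/t7.png

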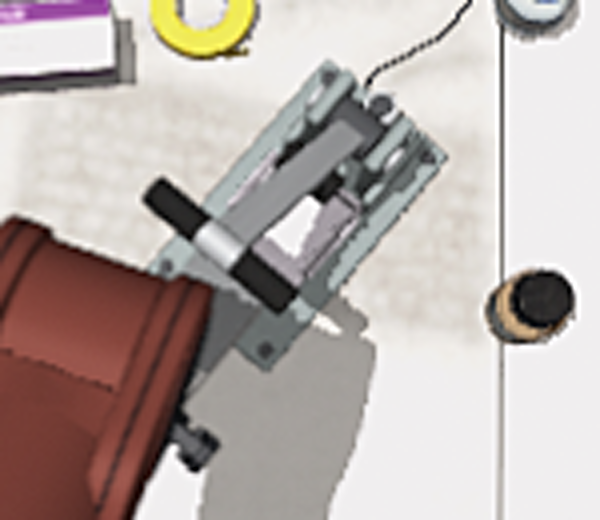

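View pics/s7.png

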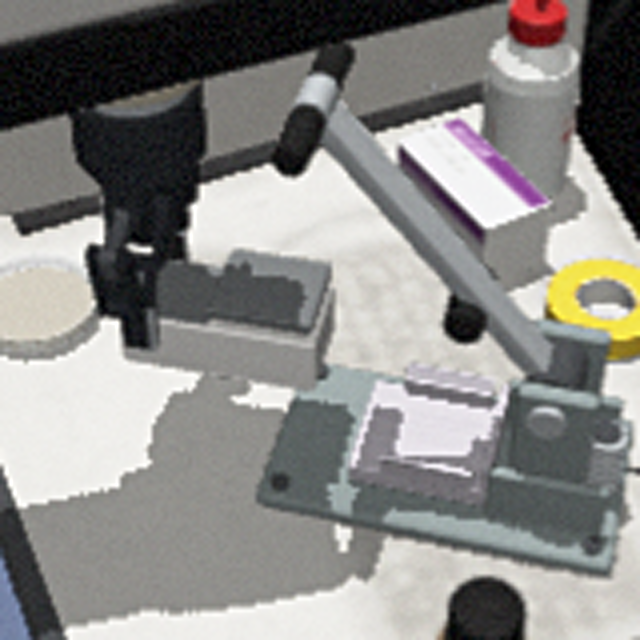

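```bash
python3 - <<'E'
from h import *
s=cams.snapshot("side");st=status.sense();p=st["tool_pos"];yaw=np.radians(st["tool_rot"][2]-180);print(p,st["tool_rot"])
u=np.array([np.cos(yaw),np.sin(yaw),0]);v=np.array([-u[1],u[0],0]);z0=p[2]-.029
for g in(.045,):
  for nm,a,b,c in[("capNR",58,-28,56),("capNL",58,28,56),("botNR",60,-28,0),("topNR",60,-28,40),("capTR",-4,-28,56),("capTL",-4,28,56)]:
    X=p+u*(g+a/1000)+v*b/1000;X[2]=z0+c/1000
    print(nm,((proj(s,X)-[250,140]+.5)*4-.5).round(1))
E
python3 - <<'E'
from h import *
crop("side","s8.png",275,190,65,60,10)
crop("side","s9.png",305,225,110,65,7)
E
```

```text
[ 0.54733217 -0.07300727  0.09774084] [-1.79999974e+02 -5.74882649e-02  1.42337256e+02]
capNR [310.3 329.4]
capNL [333.3 264.9]
botNR [314.3 398.1]
topNR [313.9 350. ]
capTR [205.3 311.5]
capTL [232.4 248.7]
```

View pics/s8.png

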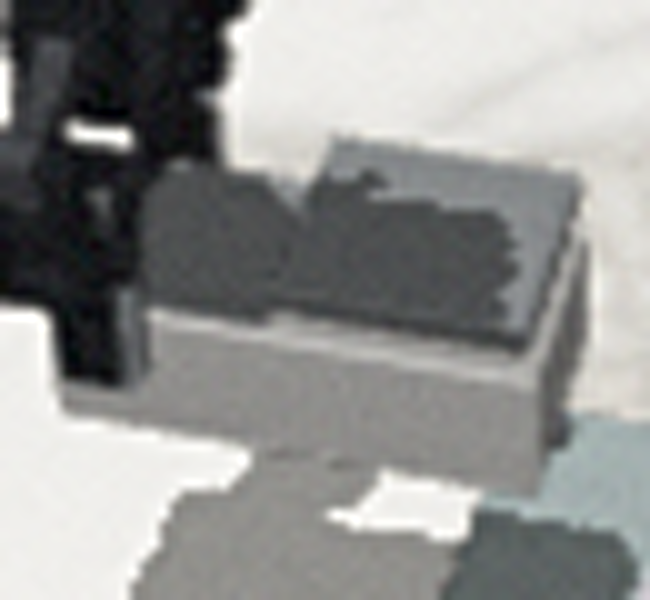

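View pics/s9.png

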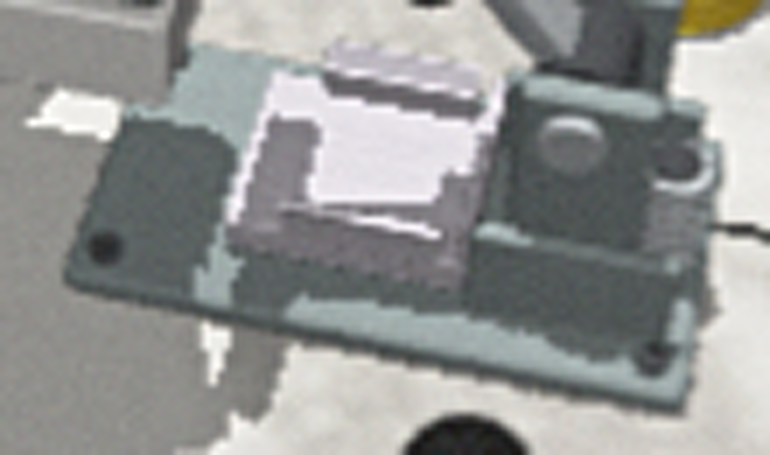

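Run:
```python
from h import *
s=cams.snapshot("side")
S=lambda u,v,z:atz(s,305+(u+.5)/7-.5,225+(v+.5)/7-.5,z)
q=[S(190,45,.012),S(66,272,.012),S(685,400,.012),S(66,288,0)]
for a in q:print(a.round(4))
print(np.linalg.norm(q[0]-q[1]),np.linalg.norm(q[2]-q[1]))
def model(o,yaw,z=.012):
    yaw=np.radians(yaw);u=np.array([np.cos(yaw),np.sin(yaw),0]);v=np.array([-u[1],u[0],0])
    P=lambda a,b,c:((proj(s,np.array([o[0],o[1],0])+u*a/1000+v*b/1000+[0,0,c/1000])-[305,225]+.5)*7-.5).round()
    print(o,yaw,"FL",P(-165,60,12),"FR",P(-165,-60,12),"FR0",P(-165,-60,0),"BR",P(50,-60,12),"BR0",P(50,-60,0),"bedFL26",P(-113,30,26),"bedFR26",P(-113,-30,26),"FR12",P(-113,-30,12),"handle",P(-141,52,264),P(-141,-52,264),"pivR",P(0,-30,95))
for o in[(.737,-.226),(.736,-.228),(.734,-.229)]:
  for y in(-38,-37):model(o,y)
```

```text
[ 0.6545 -0.0877  0.012 ]
[ 0.5712 -0.1696  0.012 ]
[ 0.7362 -0.3019  0.012 ]
[ 0.5719 -0.1669  0.    ]
0.11689965113390613 0.211483266192312
(0.737, -0.226) -0.6632251157578453 FL [153.  35.] FR [ 65. 277.] FR0 [ 66. 300.] BR [697. 402.] BR0 [693. 424.] bedFL26 [272.  90.] bedFR26 [234. 214.] FR12 [233. 241.] handle [ 214. -507.] [ 128. -304.] pivR [582. 137.]
(0.737, -0.226) -0.6457718232379019 FL [148.  40.] FR [ 66. 284.] FR0 [ 67. 307.] BR [701. 400.] BR0 [696. 422.] bedFL26 [269.  94.] bedFR26 [234. 219.] FR12 [233. 245.] handle [ 209. -503.] [ 129. -299.] pivR [584. 137.]
(0.736, -0.228) -0.6632251157578453 FL [152.  39.] FR [ 65. 282.] FR0 [ 66. 305.] BR [698. 407.] BR0 [693. 429.] bedFL26 [272.  95.] bedFR26 [233. 219.] FR12 [233. 246.] handle [ 214. -503.] [ 127. -299.] pivR [582. 142.]
(0.736, -0.228) -0.6457718232379019 FL [148.  44.] FR [ 65. 289.] FR0 [ 67. 312.] BR [701. 406.] BR0 [697. 428.] bedFL26 [269.  99.] bedFR26 [234. 224.] FR12 [233. 250.] handle [ 209. -499.] [ 128. -294.] pivR [584. 142.]
(0.734, -0.229) -0.6632251157578453 FL [148.  42.] FR [ 60. 286.] FR0 [ 62. 309.] BR [694. 411.] BR0 [690. 434.] bedFL26 [268.  98.] bedFR26 [229. 223.] FR12 [229. 249.] handle [ 209. -500.] [ 122. -296.] pivR [579. 146.]
(0.734, -0.229) -0.6457718232379019 FL [144.  47.] FR [ 61. 293.] FR0 [ 62. 316.] BR [698. 410.] BR0 [693. 432.] bedFL26 [265. 102.] bedFR26 [230. 227.] FR12 [229. 254.] handle [ 204. -496.] [ 123. -290.] pivR [580. 146.]
```

Emit:
{"name": "arm_command", "arguments": {"deltas": [{"fingers": 0.04, "x": 0.006, "y": -0.0055, "z": 0, "turn": -0.003}, {"fingers": 0.04, "x": 0.006, "y": -0.0055, "z": 0, "turn": -0.003}, {"fingers": 0.04, "x": 0.006, "y": -0.0055, "z": 0, "turn": -0.003}, {"fingers": 0.04, "x": 0.006, "y": -0.0055, "z": 0, "turn": 0}, {"fingers": 0.04, "x": 0.0055, "y": -0.005, "z": 0, "turn": 0}, {"fingers": 0.04, "x": 0, "y": 0, "z": -0.01, "turn": 0}, {"fingers": 0.04, "x": 0, "y": 0, "z": -0.01, "turn": 0}, {"fingers": 0.04, "x": 0, "y": 0, "z": 0, "turn": 0}]}}

```text
time: 6.78
tool_pos: [0.5745, -0.1029, 0.0755]
tool_rot: [-179.9, -0.2, 141.4]
contact_force: [-1.1, 0.3, -2.3]
gripper_width: 0.0556
```

Run:
```python
from h import *
crop("top","t10.png",270,130,150,130,4)
crop("side","s10.png",250,140,160,150,4.5)
print(status.sense()["tool_pos"],status.sense()["tool_rot"])
```

```text
[ 0.57526959 -0.10294548  0.07725555] [-1.79924703e+02 -1.00805675e-01  1.41456852e+02]
```

View pics/t10.png

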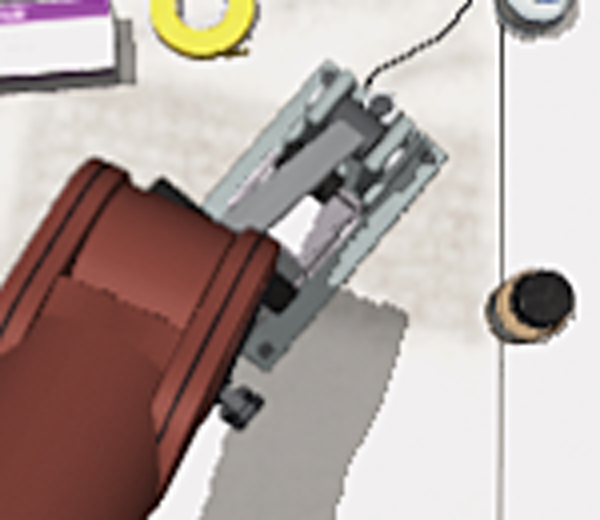

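View pics/s10.png

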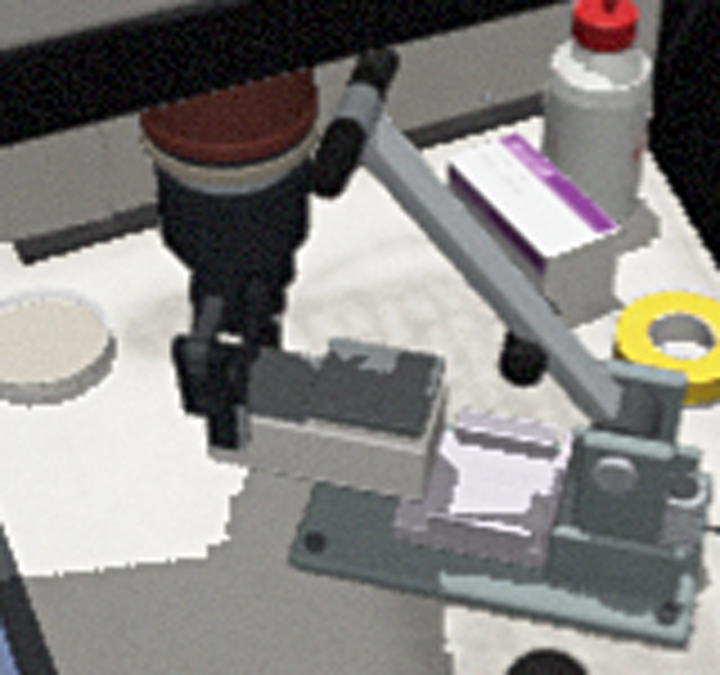

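Run:
```python
from h import *
t=cams.snapshot("top");o=np.array([.7365,-.2255]);u=np.array([.786,-.618]);v=np.array([.618,.786])
for px in[(270+278/4,130+240/4),(270+180/4,130+200/4),(270+95/4,130+158/4)]:
  for z in(.3,.35,.4,.45):
    d=atz(t,*px,z)[:2]-o;print(px,z,(d@u).round(3),(d@v).round(3))
d=np.array([.575,-.1027])-o;print(d@u,d@v)
```

```text
(339.5, 190.0) 0.3 -0.125 -0.024
(339.5, 190.0) 0.35 -0.132 -0.028
(339.5, 190.0) 0.4 -0.139 -0.032
(339.5, 190.0) 0.45 -0.146 -0.036
(315.0, 180.0) 0.3 -0.142 0.031
(315.0, 180.0) 0.35 -0.148 0.023
(315.0, 180.0) 0.4 -0.154 0.016
(315.0, 180.0) 0.45 -0.16 0.008
(293.75, 169.5) 0.3 -0.154 0.082
(293.75, 169.5) 0.35 -0.159 0.071
(293.75, 169.5) 0.4 -0.164 0.06
(293.75, 169.5) 0.45 -0.169 0.05
-0.20282940000000008 -0.0032862000000000394
```

Emit:
{"name": "arm_command", "arguments": {"deltas": [{"fingers": 0.04, "x": 0.002, "y": 0.0025, "z": -0.008, "turn": 0.006}, {"fingers": 0.04, "x": 0, "y": 0, "z": -0.008, "turn": 0}, {"fingers": 0.04, "x": 0, "y": 0, "z": 0, "turn": 0}, {"fingers": 0.04, "x": 0, "y": 0, "z": 0, "turn": 0}]}}

```text
time: 7.27
tool_pos: [0.5777, -0.1005, 0.0616]
tool_rot: [-179.9, -0.1, 141.8]
contact_force: [-0.5, -0.8, -2.3]
gripper_width: 0.0552
```

Run:
```python
from h import *
s=crop("side","s11.png",290,190,110,90,7)
st=status.sense();p=st["tool_pos"]
o=np.array([.7365,-.2255]);u=np.array([.786,-.618]);v=np.array([.618,.786])
print(p,st["tool_rot"],st["contact_force"],(p[:2]-o)@u,(p[:2]-o)@v)
```

```text
[ 0.5779978  -0.10077016  0.06204491] [-1.79969580e+02 -2.03492950e-02  1.41795068e+02] [ 0.23722221  0.30192229 -2.5178198 ] -0.20166577230069643 8.32923179584442e-05
```

View pics/s11.png

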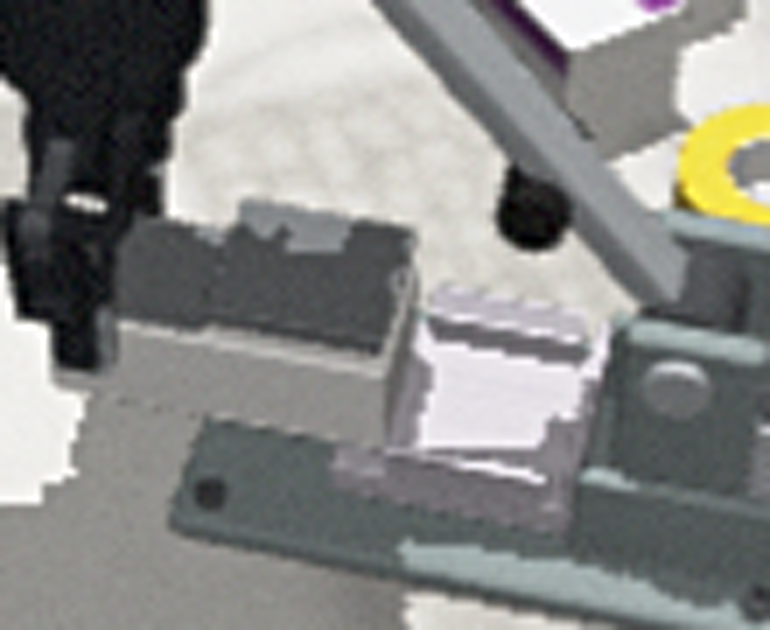

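Emit:
{"name": "arm_command", "arguments": {"deltas": [{"fingers": 0.04, "x": 0, "y": 0, "z": -0.003, "turn": 0}, {"fingers": 0.04, "x": 0, "y": 0, "z": 0, "turn": 0}]}}

```text
time: 7.48
tool_pos: [0.5781, -0.1008, 0.0591]
tool_rot: [-180.0, -0.0, 141.8]
contact_force: [-0.1, 0.2, -3.4]
gripper_width: 0.0553
```

Emit:
{"name": "arm_command", "arguments": {"deltas": [{"fingers": 0.04, "x": 0, "y": 0, "z": -0.002, "turn": 0}, {"fingers": 0.04, "x": 0, "y": 0, "z": 0, "turn": 0}]}}

```text
time: 7.65
tool_pos: [0.5784, -0.1008, 0.0575]
tool_rot: [180.0, 0.0, 141.8]
contact_force: [-1.3, 0.8, 1.4]
gripper_width: 0.0553
```

Emit:
{"name": "arm_command", "arguments": {"deltas": [{"fingers": 0.04, "x": 0, "y": 0, "z": -0.002, "turn": 0}, {"fingers": 0.04, "x": 0, "y": 0, "z": 0, "turn": 0}]}}

```text
time: 7.82
tool_pos: [0.5783, -0.1005, 0.0556]
tool_rot: [180.0, -0.0, 141.8]
contact_force: [-3.4, 2.0, 5.0]
gripper_width: 0.0548
```

Emit:
{"name": "arm_command", "arguments": {"deltas": [{"fingers": 0.04, "x": 0, "y": 0, "z": -0.002, "turn": 0}, {"fingers": 0.04, "x": 0, "y": 0, "z": -0.002, "turn": 0}, {"fingers": 0.04, "x": 0, "y": 0, "z": -0.003, "turn": 0}, {"fingers": 0.04, "x": 0, "y": 0, "z": 0, "turn": 0}], "force": 20}}

```text
time: 8.15
tool_pos: [0.578, -0.0999, 0.0482]
tool_rot: [180.0, -0.1, 141.8]
contact_force: [-5.4, 4.1, 6.0]
gripper_width: 0.0554
```

Run:
```python
from h import *
s=crop("side","s12.png",290,190,110,90,7)
```

```text
(no output)
```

View pics/s12.png

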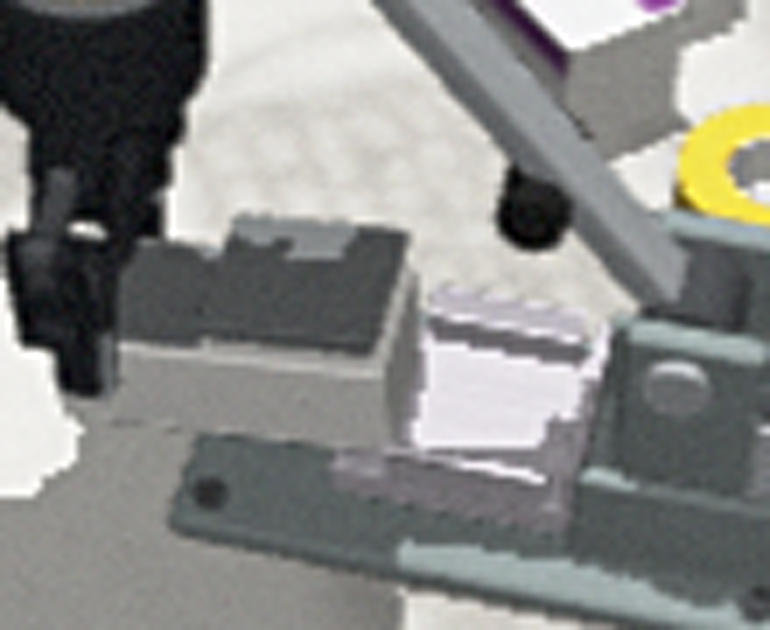

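Emit:
{"name": "arm_command", "arguments": {"deltas": [{"fingers": 0.04, "x": 0, "y": 0, "z": -0.003, "turn": 0}, {"fingers": 0.04, "x": 0, "y": 0, "z": -0.003, "turn": 0}, {"fingers": 0.04, "x": 0, "y": 0, "z": -0.002, "turn": 0}, {"fingers": 0.04, "x": 0, "y": 0, "z": 0, "turn": 0}]}}

```text
time: 8.53
tool_pos: [0.5778, -0.0997, 0.0401]
tool_rot: [180.0, -0.1, 141.8]
contact_force: [-5.0, 3.9, 4.8]
gripper_width: 0.0552
```

Emit:
{"name": "arm_command", "arguments": {"deltas": [{"fingers": 0.06, "x": 0, "y": 0, "z": 0, "turn": 0}, {"fingers": 0.085, "x": 0, "y": 0, "z": 0, "turn": 0}, {"fingers": 0.085, "x": 0, "y": 0, "z": 0, "turn": 0}, {"fingers": 0.085, "x": 0, "y": 0, "z": 0, "turn": 0}, {"fingers": 0.085, "x": 0, "y": 0, "z": 0, "turn": 0}, {"fingers": 0.085, "x": 0, "y": 0, "z": 0, "turn": 0}]}}

```text
time: 9.03
tool_pos: [0.5783, -0.101, 0.0403]
tool_rot: [-180.0, 0.0, 141.8]
contact_force: [0.8, -0.3, -0.3]
gripper_width: 0.0851
```

Run:
```python
from h import *
s=crop("side","s13.png",290,190,110,90,7)
```

```text
(no output)
```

View pics/s13.png

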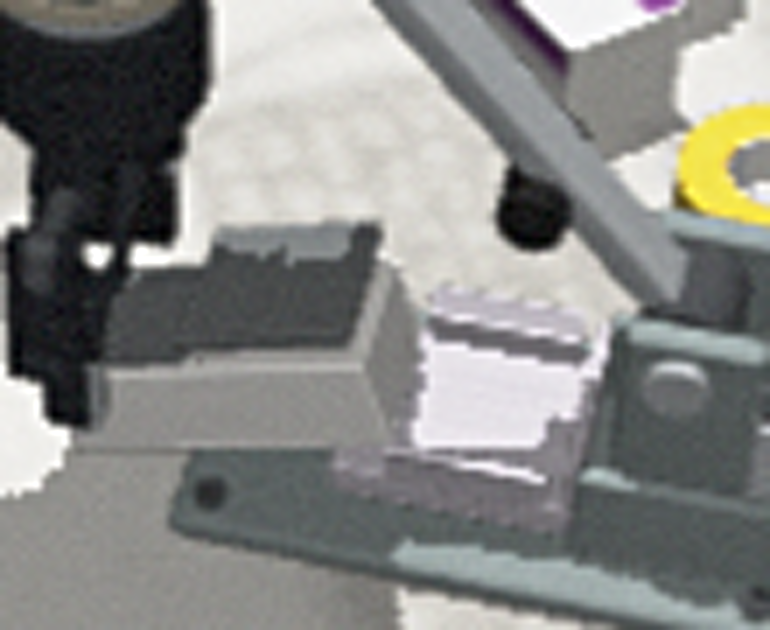

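Emit:
{"name": "arm_command", "arguments": {"deltas": [{"fingers": 0.085, "x": 0, "y": 0, "z": 0.02, "turn": 0}, {"fingers": 0.085, "x": 0, "y": 0, "z": 0.025, "turn": 0}, {"fingers": 0.085, "x": -0.011, "y": 0.0085, "z": 0.015, "turn": 0}, {"fingers": 0.085, "x": -0.011, "y": 0.0085, "z": 0, "turn": 0}, {"fingers": 0.085, "x": -0.011, "y": 0.0085, "z": 0, "turn": 0}, {"fingers": 0.085, "x": -0.011, "y": 0.0085, "z": 0, "turn": 0}, {"fingers": 0.085, "x": -0.011, "y": 0.0085, "z": 0, "turn": -0.1}, {"fingers": 0.085, "x": -0.011, "y": 0.0085, "z": 0, "turn": -0.1}]}}

```text
time: 9.75
tool_pos: [0.5116, -0.0495, 0.1003]
tool_rot: [180.0, -0.0, 130.1]
contact_force: [-0.3, 0.3, 0.2]
gripper_width: 0.0849
```

Emit:
{"name": "arm_command", "arguments": {"deltas": [{"fingers": 0.085, "x": 0, "y": 0, "z": 0, "turn": -0.1}, {"fingers": 0.085, "x": 0, "y": 0, "z": 0, "turn": -0.1}, {"fingers": 0.085, "x": 0, "y": 0, "z": 0, "turn": -0.1}, {"fingers": 0.085, "x": 0, "y": 0, "z": 0, "turn": -0.1}, {"fingers": 0.085, "x": 0, "y": 0, "z": 0, "turn": -0.1}, {"fingers": 0.085, "x": 0, "y": 0, "z": 0, "turn": -0.1}, {"fingers": 0.085, "x": 0, "y": 0, "z": 0, "turn": -0.1}, {"fingers": 0.085, "x": 0, "y": 0, "z": 0, "turn": -0.1}]}}

```text
time: 10.42
tool_pos: [0.5123, -0.0498, 0.1004]
tool_rot: [180.0, -0.0, 84.2]
contact_force: [0.1, 0.5, 0.4]
gripper_width: 0.0851
```

Emit:
{"name": "arm_command", "arguments": {"deltas": [{"fingers": 0.085, "x": 0, "y": 0, "z": 0, "turn": -0.1}, {"fingers": 0.085, "x": 0, "y": 0, "z": 0, "turn": -0.1}, {"fingers": 0.085, "x": 0, "y": 0, "z": 0, "turn": -0.1}, {"fingers": 0.085, "x": 0, "y": 0, "z": 0, "turn": -0.1}, {"fingers": 0.085, "x": 0, "y": 0, "z": 0, "turn": -0.1}, {"fingers": 0.085, "x": 0, "y": 0, "z": 0, "turn": -0.07}, {"fingers": 0.085, "x": 0, "y": 0, "z": 0, "turn": 0}, {"fingers": 0.085, "x": 0, "y": 0, "z": 0, "turn": 0}]}}

```text
time: 11.08
tool_pos: [0.5122, -0.0498, 0.1003]
tool_rot: [180.0, 0.0, 52.0]
contact_force: [-0.6, -0.2, -0.7]
gripper_width: 0.0849
```

Run:
```python
from h import *
s=crop("side","s14.png",250,160,150,130,5)
crop("top","t14.png",250,130,170,130,4)
st=status.sense();p=st["tool_pos"]
o=np.array([.7365,-.2255]);u=np.array([.786,-.618]);v=np.array([.618,.786])
print(p,st["tool_rot"],st["joint_positions"],(p[:2]-o)@u,(p[:2]-o)@v)
```

```text
[ 0.51221836 -0.04983678  0.10034219] [ 1.79999123e+02 -5.03548252e-03  5.19734930e+01] [-56.93152418  22.27216301  68.75689197 114.58471605 -24.25052124
  59.34240251 -14.8090218 ] -0.28484523518812005 -0.000534765410854679
```

View pics/s14.png

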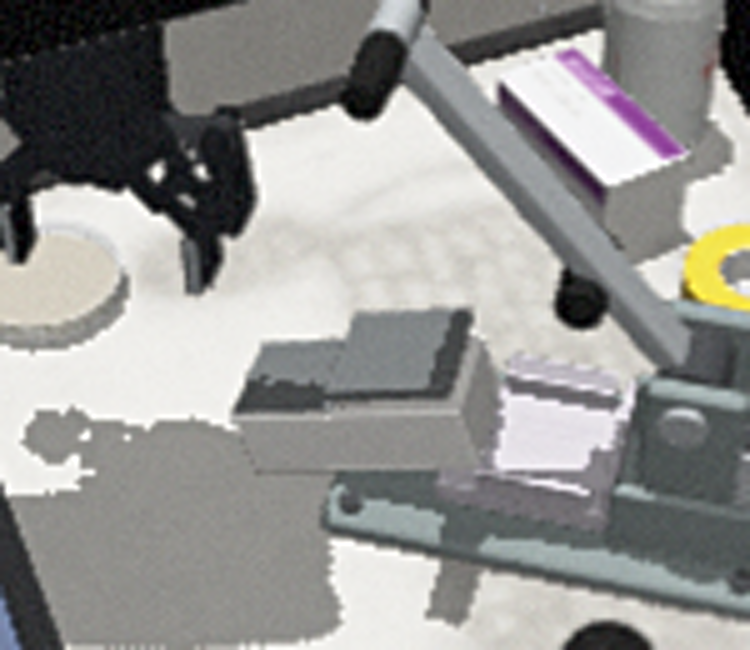

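View pics/t14.png

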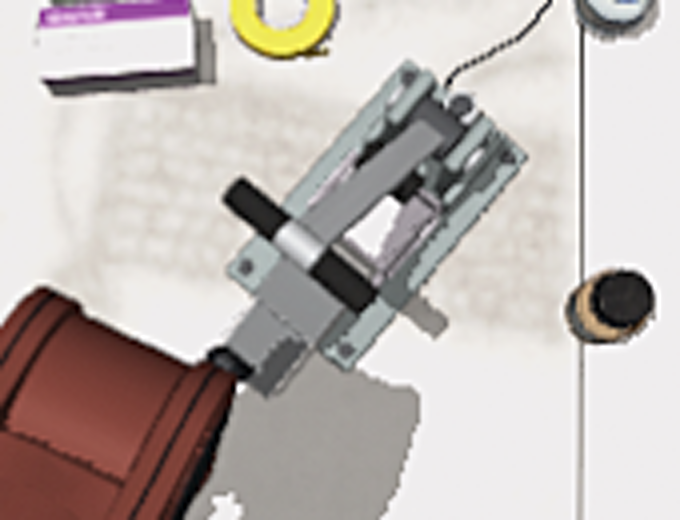

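Run:
```python
from h import *
s=crop("side","s15.png",250,170,60,60,10)
st=status.sense();p=st["tool_pos"]
u=np.array([.786,-.618,0]);v=np.array([.618,.786,0])
# overlay lines: u offset 40..60, z rel TCP for v=-11
im=cv2.imread("pics/s15.png")
for du in (.04,.05,.057):
  for dz in np.arange(-.02,.08,.01):
    q=((proj(s,p+u*du-v*.011+[0,0,dz])-[250,170]+.5)*10-.5).astype(int)
    cv2.circle(im,tuple(int(a) for a in q),3,{.04:(0,255,0),.05:(0,255,255),.057:(0,0,255)}[du],-1)
    if du==.057: cv2.putText(im,str(int(round(dz*1000))),(int(q[0])+8,int(q[1])+4),0,.45,(255,0,0),1)
cv2.imwrite("pics/s15.png",im)
```

```text
(no output)
```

View pics/s15.png

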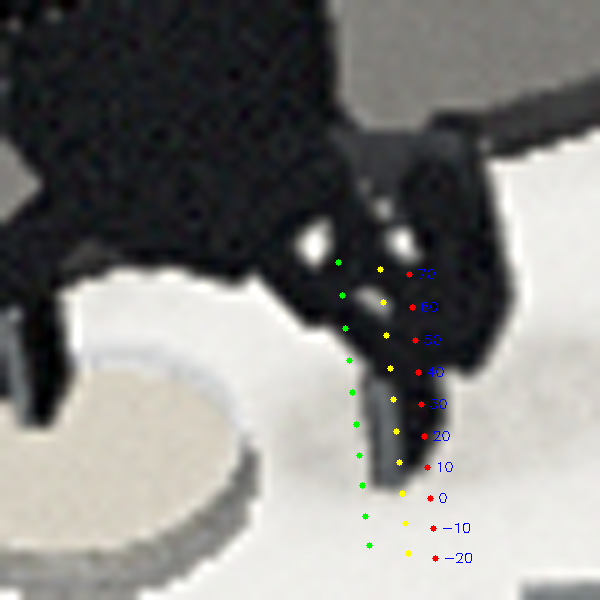

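Emit:
{"name": "arm_command", "arguments": {"deltas": [{"fingers": 0.085, "x": -0.008, "y": 0.006, "z": 0, "turn": -0.003}, {"fingers": 0.085, "x": -0.0075, "y": 0.006, "z": 0, "turn": 0}, {"fingers": 0.085, "x": 0, "y": 0, "z": -0.025, "turn": 0}, {"fingers": 0.085, "x": 0, "y": 0, "z": -0.03, "turn": 0}, {"fingers": 0.085, "x": 0, "y": 0, "z": -0.022, "turn": 0}, {"fingers": 0.085, "x": 0, "y": 0, "z": 0, "turn": 0}, {"fingers": 0.085, "x": 0, "y": 0, "z": 0, "turn": 0}]}}

```text
time: 11.82
tool_pos: [0.4961, -0.0384, 0.0232]
tool_rot: [-179.9, 0.1, 51.7]
contact_force: [0.5, -0.6, 0.3]
gripper_width: 0.0848
```

Emit:
{"name": "arm_command", "arguments": {"deltas": [{"fingers": 0.085, "x": 0.0055, "y": -0.0045, "z": 0, "turn": 0}, {"fingers": 0.085, "x": 0.0055, "y": -0.0043, "z": 0, "turn": 0}, {"fingers": 0.085, "x": 0.004, "y": -0.0031, "z": 0, "turn": 0}, {"fingers": 0.085, "x": 0.004, "y": -0.0031, "z": 0, "turn": 0}, {"fingers": 0.085, "x": 0.004, "y": -0.0031, "z": 0, "turn": 0}]}}

```text
time: 12.23
tool_pos: [0.5204, -0.0561, 0.0238]
tool_rot: [-180.0, -0.0, 51.7]
contact_force: [-5.4, 3.8, 4.0]
gripper_width: 0.0849
```

```bash
cat > look.py <<'E'
from h import *
import sys
s=crop("side",sys.argv[1],250,180,150,120,5)
st=status.sense();p=st["tool_pos"]
o=np.array([.7365,-.2255]);u=np.array([.786,-.618]);v=np.array([.618,.786])
print(p.round(4),st["tool_rot"].round(2),st["contact_force"].round(1),((p[:2]-o)@u).round(4),((p[:2]-o)@v).round(4),st["time"])
E
python3 look.py s16.png
```

```text
[ 0.5207 -0.0565  0.0238] [ 1.7999e+02 -3.0000e-02  5.1660e+01] [0.1 0.5 1.7] -0.274 -0.0005 12.2833
```

View pics/s16.png

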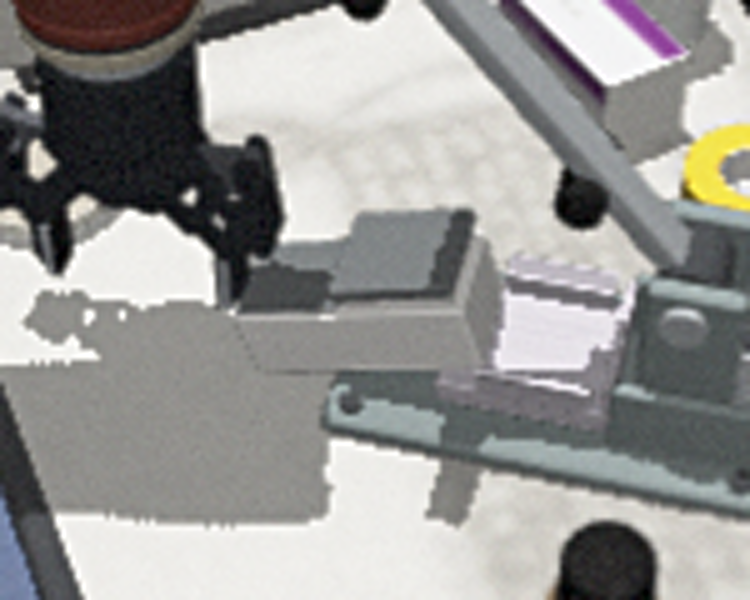

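Emit:
{"name": "arm_command", "arguments": {"deltas": [{"fingers": 0.085, "x": 0.004, "y": -0.0031, "z": 0, "turn": 0}, {"fingers": 0.085, "x": 0.004, "y": -0.0031, "z": 0, "turn": 0}, {"fingers": 0.085, "x": 0.004, "y": -0.0031, "z": 0, "turn": 0}, {"fingers": 0.085, "x": 0.004, "y": -0.0032, "z": 0, "turn": 0}]}}

```text
time: 12.62
tool_pos: [0.5284, -0.0617, 0.0219]
tool_rot: [-178.7, 0.0, 51.9]
contact_force: [-61.5, 43.1, 67.0]
gripper_width: 0.0851
```

```bash
python3 look.py s17.png
```

```text
[ 0.5285 -0.0617  0.0219] [-1.7871e+02  2.0000e-02  5.1860e+01] [-35.7  27.7  30.2] -0.2647 0.0002 12.6667
```

View pics/s17.png

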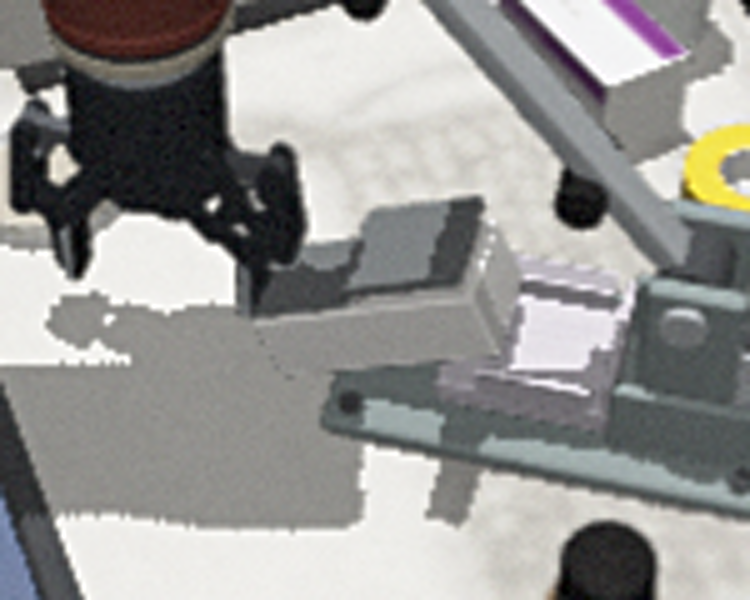

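Emit:
{"name": "arm_command", "arguments": {"deltas": [{"fingers": 0.085, "x": -0.005, "y": 0.004, "z": 0, "turn": 0}, {"fingers": 0.085, "x": -0.006, "y": 0.0047, "z": 0, "turn": 0}, {"fingers": 0.085, "x": -0.006, "y": 0.0047, "z": 0, "turn": 0}, {"fingers": 0.085, "x": 0, "y": 0, "z": 0, "turn": 0}]}}

```text
time: 13.0
tool_pos: [0.5178, -0.0543, 0.0231]
tool_rot: [-180.0, 0.0, 51.7]
contact_force: [-0.1, 0.1, -0.0]
gripper_width: 0.0848
```

```bash
python3 look.py s18.png
```

```text
[ 0.5185 -0.0546  0.0233] [ 1.80e+02 -1.00e-02  5.17e+01] [ 0.8 -0.2 -0.4] -0.2769 -0.0004 13.05
```

View pics/s18.png

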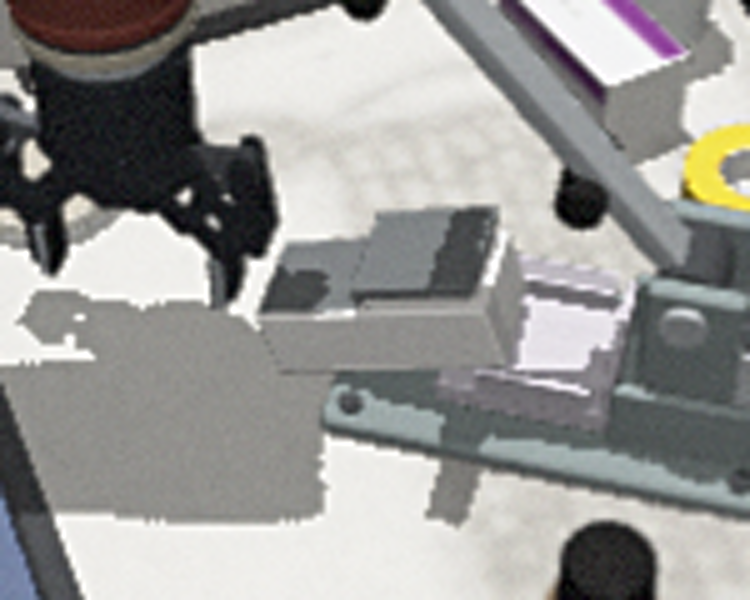

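Emit:
{"name": "arm_command", "arguments": {"deltas": [{"fingers": 0.085, "x": 0.004, "y": -0.0031, "z": 0, "turn": 0}, {"fingers": 0.085, "x": 0.004, "y": -0.0031, "z": 0, "turn": 0}, {"fingers": 0.085, "x": 0.0031, "y": -0.0025, "z": 0.0013, "turn": 0}, {"fingers": 0.085, "x": 0.0031, "y": -0.0025, "z": 0.0013, "turn": 0}]}}

```text
time: 13.38
tool_pos: [0.5329, -0.0665, 0.0257]
tool_rot: [-179.9, 0.0, 51.6]
contact_force: [-2.4, 3.2, 0.3]
gripper_width: 0.0846
```

Emit:
{"name": "arm_command", "arguments": {"deltas": [{"fingers": 0.085, "x": 0.0031, "y": -0.0025, "z": 0.0013, "turn": 0}]}}

```text
time: 13.47
tool_pos: [0.5359, -0.069, 0.027]
tool_rot: [-179.9, 0.0, 51.6]
contact_force: [-2.6, 1.7, -1.8]
gripper_width: 0.0852
```

Emit:
{"name": "arm_command", "arguments": {"deltas": [{"fingers": 0.085, "x": 0.0031, "y": -0.0025, "z": 0.0013, "turn": 0}]}}

```text
time: 13.55
tool_pos: [0.5391, -0.0715, 0.0284]
tool_rot: [-180.0, 0.0, 51.7]
contact_force: [-3.3, 2.3, -0.0]
gripper_width: 0.0852
```

Low force now with the sloped push. Continue.

Emit:
{"name": "arm_command", "arguments": {"deltas": [{"fingers": 0.085, "x": 0.0031, "y": -0.0025, "z": 0.0013, "turn": 0}, {"fingers": 0.085, "x": 0.0031, "y": -0.0025, "z": 0.0013, "turn": 0}]}}

```text
time: 13.72
tool_pos: [0.5454, -0.0764, 0.0312]
tool_rot: [-180.0, 0.0, 51.7]
contact_force: [-4.7, 3.7, 2.1]
gripper_width: 0.0846
```

```bash
python3 look.py s19.png
```

```text
[ 0.5462 -0.0769  0.0316] [ 1.7996e+02 -1.0000e-02  5.1650e+01] [-2.   2.3  1.3] -0.2414 -0.0008 13.7667
```

View pics/s19.png

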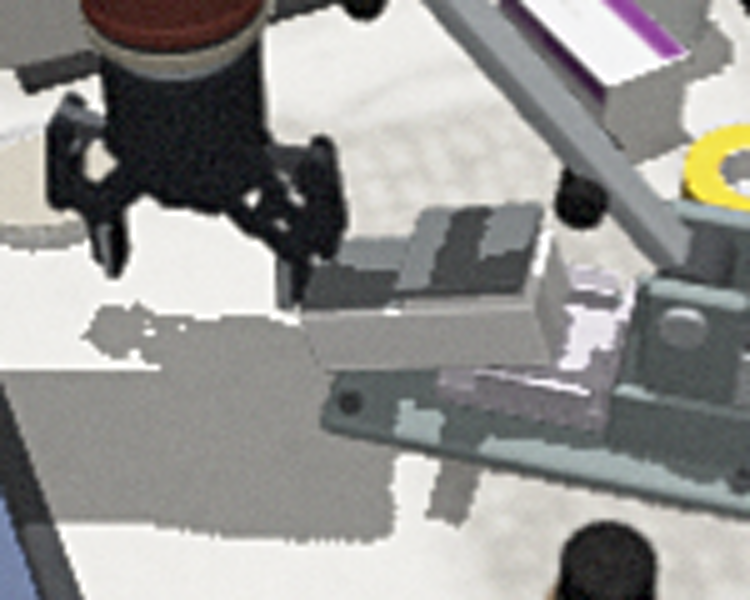

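Emit:
{"name": "arm_command", "arguments": {"deltas": [{"fingers": 0.085, "x": 0.0031, "y": -0.0025, "z": 0.002, "turn": 0}, {"fingers": 0.085, "x": 0.0031, "y": -0.0024, "z": 0.002, "turn": 0}]}}

```text
time: 13.93
tool_pos: [0.5513, -0.0809, 0.0351]
tool_rot: [-179.9, 0.0, 51.7]
contact_force: [-4.2, 4.3, 2.0]
gripper_width: 0.085
```

Emit:
{"name": "arm_command", "arguments": {"deltas": [{"fingers": 0.085, "x": 0.0031, "y": -0.0024, "z": 0.002, "turn": 0}, {"fingers": 0.085, "x": 0, "y": 0, "z": 0, "turn": 0}]}}

```text
time: 14.1
tool_pos: [0.5552, -0.0838, 0.0376]
tool_rot: [180.0, -0.0, 51.7]
contact_force: [-3.2, 4.0, 2.7]
gripper_width: 0.0851
```

```bash
python3 look.py s20.png
```

```text
[ 0.555  -0.0837  0.0374] [ 1.7997e+02 -2.0000e-02  5.1660e+01] [-2.4  2.1  1.7] -0.2303 -0.0007 14.15
```

View pics/s20.png

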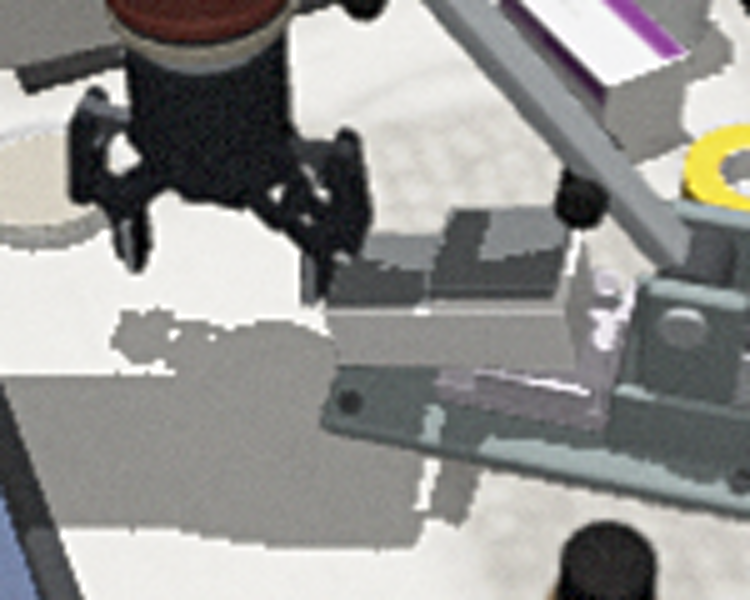

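Emit:
{"name": "arm_command", "arguments": {"deltas": [{"fingers": 0.085, "x": 0.0031, "y": -0.0024, "z": 0.0012, "turn": 0}, {"fingers": 0.085, "x": 0.0024, "y": -0.0019, "z": 0.001, "turn": 0}, {"fingers": 0.085, "x": 0, "y": 0, "z": 0, "turn": 0}]}}

```text
time: 14.4
tool_pos: [0.5602, -0.0876, 0.0394]
tool_rot: [-180.0, -0.0, 51.7]
contact_force: [-5.0, 3.8, 3.3]
gripper_width: 0.0848
```

```bash
python3 look.py s21.png
```

```text
[ 0.5601 -0.0875  0.0394] [-1.7997e+02 -1.0000e-02  5.1680e+01] [-4.9  3.   3.3] -0.2239 -0.0006 14.45
```

View pics/s21.png

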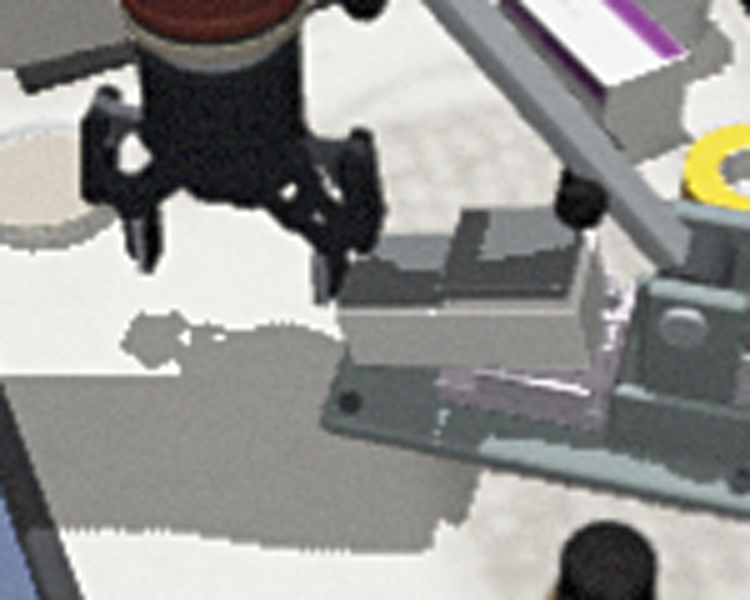

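Emit:
{"name": "arm_command", "arguments": {"deltas": [{"fingers": 0.085, "x": 0.0008, "y": -0.0006, "z": 0.002, "turn": 0}, {"fingers": 0.085, "x": 0.0008, "y": -0.0006, "z": 0.002, "turn": 0}, {"fingers": 0.085, "x": 0.0016, "y": -0.0012, "z": 0.002, "turn": 0}, {"fingers": 0.085, "x": 0, "y": 0, "z": 0, "turn": 0}]}}

```text
time: 14.78
tool_pos: [0.5644, -0.091, 0.046]
tool_rot: [179.9, -0.0, 51.6]
contact_force: [-0.6, -0.3, -0.8]
gripper_width: 0.085
```

```bash
python3 look.py s22.png
```

```text
[ 0.5641 -0.0908  0.0458] [ 1.799e+02 -2.000e-02  5.164e+01] [ 0.1 -0.1 -0.3] -0.2187 -0.0007 14.8333
```

View pics/s22.png

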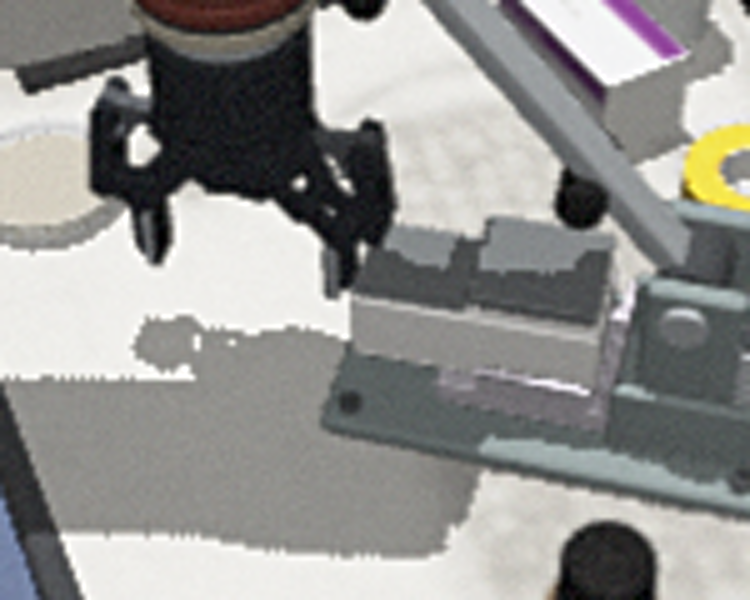

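```bash
cat > ov.py <<'E'
from h import *
import sys
cx=float(sys.argv[2]);cy=float(sys.argv[3]);bz=float(sys.argv[4]);cyaw=float(sys.argv[5]) if len(sys.argv)>5 else 0
s=crop("side",sys.argv[1],312,195,75,80,8)
im=cv2.imread("pics/"+sys.argv[1])
o=np.array([.7365,-.2255,0]);a=np.radians(-38.2);u=np.array([np.cos(a),np.sin(a),0]);v=np.array([-u[1],u[0],0])
b=a+np.radians(cyaw);cu=np.array([np.cos(b),np.sin(b),0]);cv=np.array([-cu[1],cu[0],0]);c=o+u*cx/1000+v*cy/1000+[0,0,bz/1000]
def P(X):return tuple(int(round(t)) for t in (proj(s,X)-[312,195]+.5)*8-.5)
B=lambda x,y,z:P(c+cu*x/1000+cv*y/1000+[0,0,z/1000])
for x,y,z in[(-60,-28,0),(-60,-28,40),(-60,28,40),(60,-28,0),(60,-28,40),(60,28,40),(60,28,0),(58,-28,56),(58,28,56),(-4,-28,56),(-4,28,56)]:cv2.circle(im,B(x,y,z),4,(0,0,255),1)
R=lambda x,y,z:P(o+u*x/1000+v*y/1000+[0,0,z/1000])
for x,y,z in[(-165,-60,12),(50,-60,12),(-113,-30.5,12),(-33,-30.5,bz),(-165,60,12)]:cv2.circle(im,R(x,y,z),4,(255,0,0),1)
cv2.imwrite("pics/"+sys.argv[1],im)
E
python3 ov.py s23.png -101 0 28.6
```

```text
(no output)
```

View pics/s23.png

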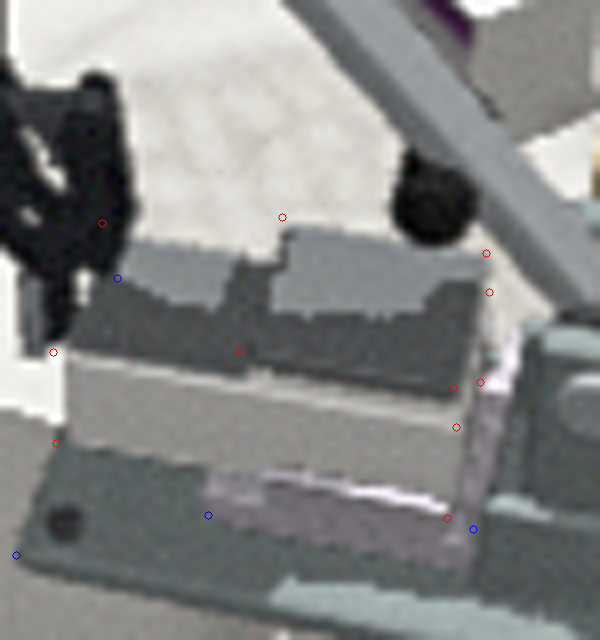

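Run:
```python
from h import *
crop("side","s24a.png",315,220,40,40,15)
crop("side","s24b.png",350,220,40,45,13)
```

```text
(no output)
```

View pics/s24a.png

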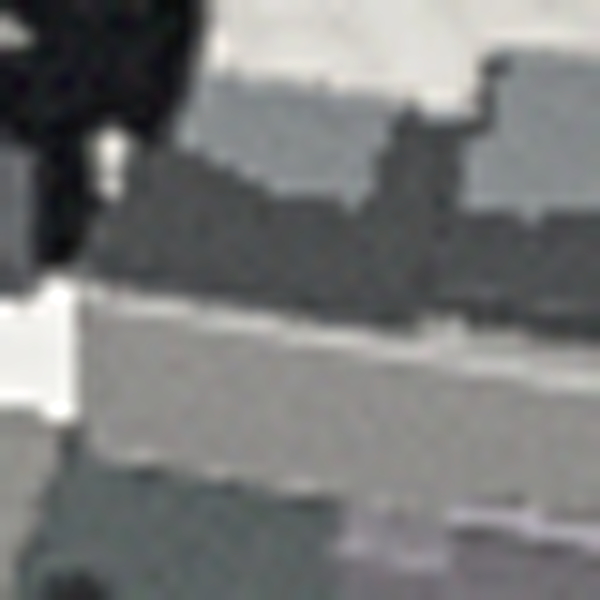

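View pics/s24b.png

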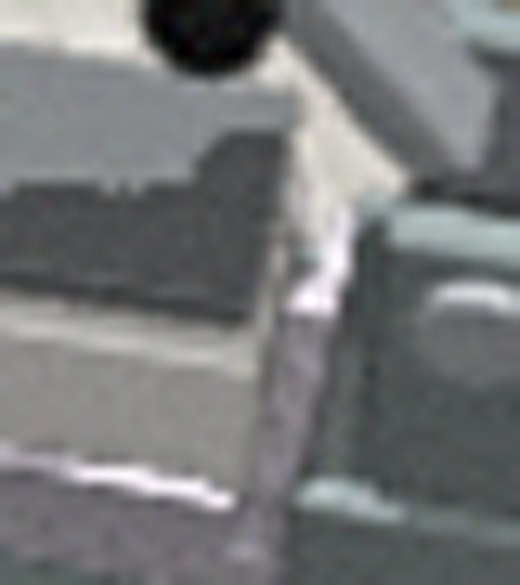

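```bash
cat > fit.py <<'E'
from h import *
from scipy.optimize import least_squares
from scipy.spatial.transform import Rotation as Ro
def fit(obs,s=None):
    s=s or cams.snapshot("side")
    o=np.array([.7365,-.2255,0]);M=Ro.from_euler("z",-38.2,degrees=True)
    def f(q):
        cx,cy,bz,yw,pt=q;Rr=Ro.from_euler("zy",[yw,pt],degrees=True)
        r=[(proj(s,o+M.apply(np.array([cx,cy,bz])/1000+Rr.apply(np.array(k)/1000)))-v) for k,v in obs]
        return np.concatenate([np.ravel(r),[(yw)/6,(pt)/6,(bz-28.6)/3]])
    r=least_squares(f,[-100,0,28.6,0,0]);print("cx,cy,bz,yaw,pitch",r.x.round(2));print(r.fun.round(2))
E
python3 - <<'E'
from fit import *
d=-.47
fit([((-60,-28,0),(320.3+d,250.3+d)),((-60,-28,40),(320.3+d,239.7+d)),((60,-28,40),(369.6+d,247.7+d)),((58,-28,56),(368.8+d,244.8+d)),((58,28,56),(372.8+d,228.1+d)),((-4,28,56),(347.8+d,224+d)),((-4,-28,56),(344+d,241.3+d))])
E
```

```text
cx,cy,bz,yaw,pitch [-98.89  -0.91  26.82   0.25   0.27]
[-0.45  1.   -0.72  0.31  0.37  1.71  0.8  -0.26  0.8  -0.53  0.24 -0.91
 -1.06 -1.66  0.04  0.05 -0.59]
```

Emit:
{"name": "arm_command", "arguments": {"deltas": [{"fingers": 0.085, "x": 0.001, "y": -0.0008, "z": 0, "turn": 0}, {"fingers": 0.085, "x": 0.001, "y": -0.0008, "z": 0, "turn": 0}, {"fingers": 0.085, "x": 0, "y": 0, "z": 0, "turn": 0}]}}

```text
time: 15.28
tool_pos: [0.5655, -0.092, 0.0453]
tool_rot: [180.0, 0.0, 51.7]
contact_force: [0.6, 0.1, 0.3]
gripper_width: 0.0852
```

```bash
python3 look.py s25.png;python3 - <<'E'
from h import *
crop("side","s25a.png",315,220,40,40,15)
E
```

```text
[ 0.5654 -0.092   0.0453] [1.7999e+02 1.0000e-02 5.1660e+01] [0.4 0.6 0.4] -0.217 -0.0008 15.3333
```

View pics/s25a.png

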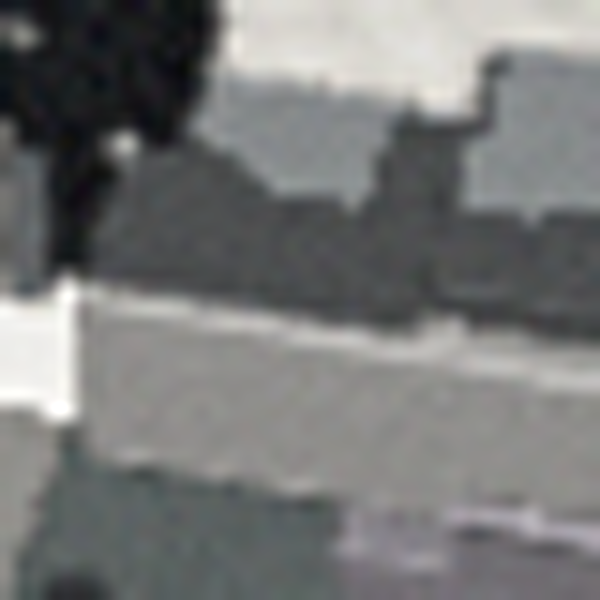

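Emit:
{"name": "arm_command", "arguments": {"deltas": [{"fingers": 0.085, "x": 0.0008, "y": -0.0006, "z": 0, "turn": 0}, {"fingers": 0.085, "x": 0, "y": 0, "z": 0, "turn": 0}]}}

```text
time: 15.55
tool_pos: [0.5662, -0.0925, 0.0453]
tool_rot: [180.0, -0.0, 51.7]
contact_force: [-0.1, 0.8, 0.2]
gripper_width: 0.085
```

Emit:
{"name": "arm_command", "arguments": {"deltas": [{"fingers": 0.085, "x": 0.0008, "y": -0.0006, "z": 0, "turn": 0}, {"fingers": 0.085, "x": 0, "y": 0, "z": 0, "turn": 0}]}}

```text
time: 15.72
tool_pos: [0.5667, -0.0928, 0.0453]
tool_rot: [-180.0, -0.0, 51.7]
contact_force: [-1.7, 1.5, 1.0]
gripper_width: 0.0854
```

```bash
python3 look.py s26.png;python3 - <<'E'
from h import *
crop("side","s26a.png",315,220,40,40,15)
E
```

```text
[ 0.5667 -0.0928  0.0453] [-179.96    0.     51.67] [-1.9  2.2  1.9] -0.2155 -0.0006 15.7667
```

View pics/s26a.png

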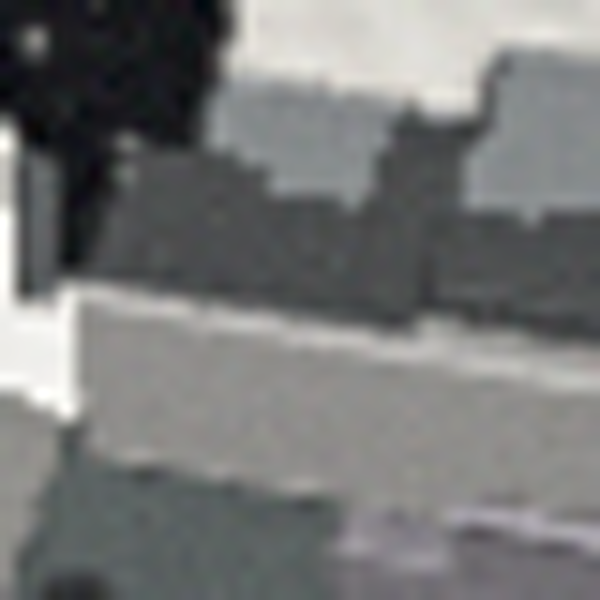

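Emit:
{"name": "arm_command", "arguments": {"deltas": [{"fingers": 0.085, "x": -0.004, "y": 0.0031, "z": 0, "turn": 0}, {"fingers": 0.085, "x": -0.008, "y": 0.0062, "z": 0, "turn": 0}, {"fingers": 0.085, "x": -0.0115, "y": 0.009, "z": 0, "turn": 0}, {"fingers": 0.085, "x": 0, "y": 0, "z": 0.02, "turn": 0}, {"fingers": 0.085, "x": 0, "y": 0, "z": 0.035, "turn": 0}, {"fingers": 0.085, "x": 0, "y": 0, "z": 0.035, "turn": 0}, {"fingers": 0.085, "x": 0, "y": 0, "z": 0.035, "turn": 0}, {"fingers": 0.085, "x": 0, "y": 0, "z": 0.035, "turn": 0}]}}

```text
time: 16.48
tool_pos: [0.5429, -0.0749, 0.2067]
tool_rot: [-180.0, -0.0, 51.6]
contact_force: [1.1, 0.6, -0.2]
gripper_width: 0.0848
```

Emit:
{"name": "arm_command", "arguments": {"deltas": [{"fingers": 0.012, "x": 0, "y": 0, "z": 0.035, "turn": 0}, {"fingers": 0.012, "x": 0, "y": 0, "z": 0.035, "turn": 0}, {"fingers": 0.012, "x": 0, "y": 0, "z": 0.035, "turn": 0}, {"fingers": 0.012, "x": 0, "y": 0, "z": 0.035, "turn": 0}, {"fingers": 0.012, "x": 0, "y": 0, "z": 0.02, "turn": 0}, {"fingers": 0.012, "x": 0, "y": 0, "z": 0, "turn": 0}, {"fingers": 0.012, "x": 0, "y": 0, "z": 0, "turn": 0}], "force": 60}}

```text
time: 17.07
tool_pos: [0.5437, -0.0749, 0.3658]
tool_rot: [179.9, -0.1, 51.7]
contact_force: [-0.1, 0.3, -0.7]
gripper_width: 0.0121
```

```bash
python3 look.py s27.png;python3 - <<'E'
from h import *
crop("top","t27.png",250,100,180,150,4)
E
```

```text
[ 0.5433 -0.0746  0.3648] [-1.7998e+02 -3.0000e-02  5.1670e+01] [-0.4 -0.7 -0.7] -0.2451 -0.0008 17.1167
```

View pics/s27.png

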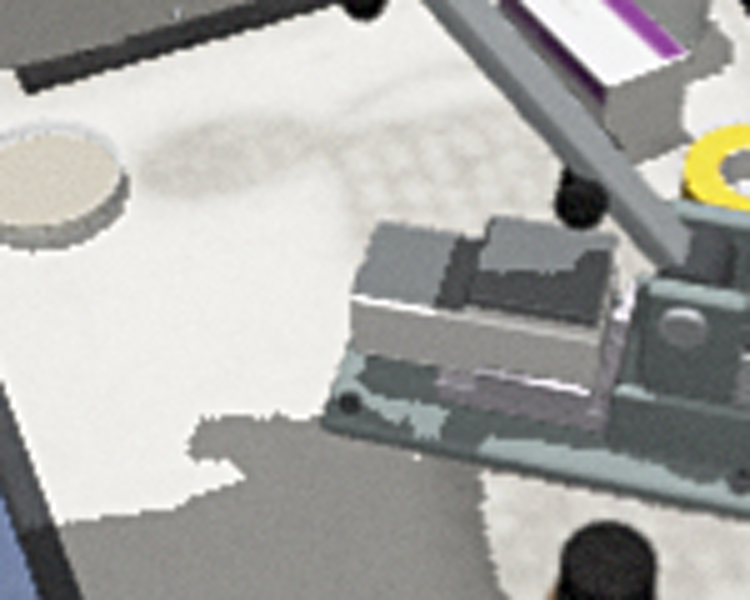

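View pics/t27.png

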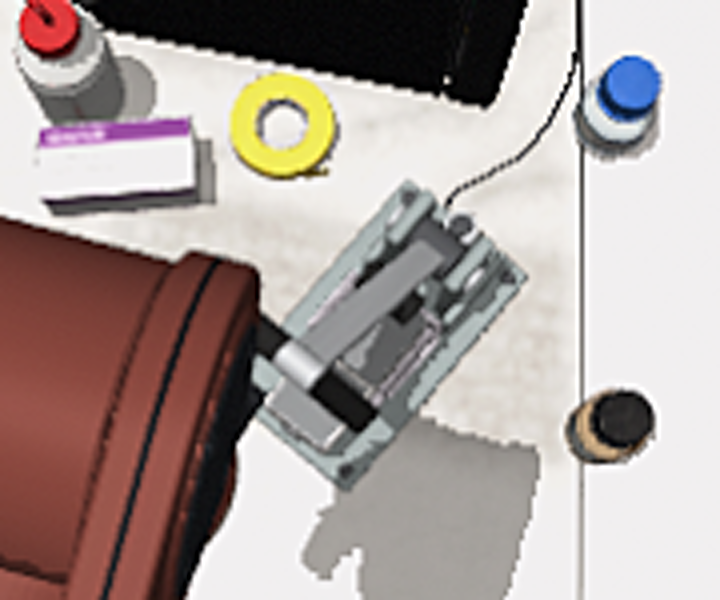

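Emit:
{"name": "arm_command", "arguments": {"deltas": [{"fingers": 0.012, "x": 0.014, "y": -0.011, "z": 0, "turn": 0}, {"fingers": 0.012, "x": 0.017, "y": -0.0132, "z": 0, "turn": 0}, {"fingers": 0.012, "x": 0.017, "y": -0.0132, "z": 0, "turn": 0}, {"fingers": 0.012, "x": 0.017, "y": -0.0132, "z": 0, "turn": 0}, {"fingers": 0.012, "x": 0.017, "y": -0.0132, "z": -0.015, "turn": 0}, {"fingers": 0.012, "x": 0, "y": 0, "z": -0.025, "turn": 0}, {"fingers": 0.012, "x": 0, "y": 0, "z": -0.02, "turn": 0}, {"fingers": 0.012, "x": 0, "y": 0, "z": 0, "turn": 0}]}}

```text
time: 17.83
tool_pos: [0.6235, -0.1383, 0.2998]
tool_rot: [-179.6, 0.2, 51.6]
contact_force: [0.0, 1.4, -0.5]
gripper_width: 0.0122
```

```bash
python3 look.py s28.png;python3 - <<'E'
from h import *
crop("side","s28.png",270,90,130,130,5)
crop("top","t28.png",250,100,180,150,4)
E
```

```text
[ 0.6241 -0.1381  0.3024] [-1.7975e+02  1.6000e-01  5.1620e+01] [-0.2  0.1  0.5] -0.1423 -0.0008 17.8833
```

View pics/s28.png

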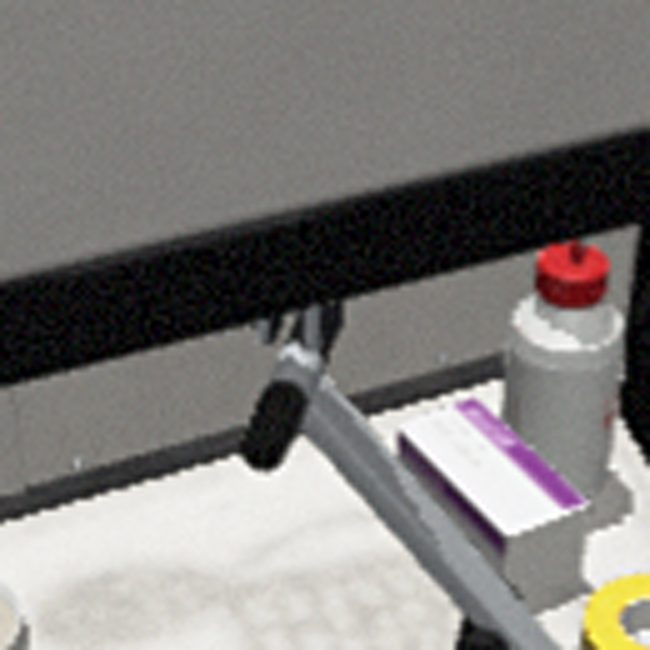

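View pics/t28.png

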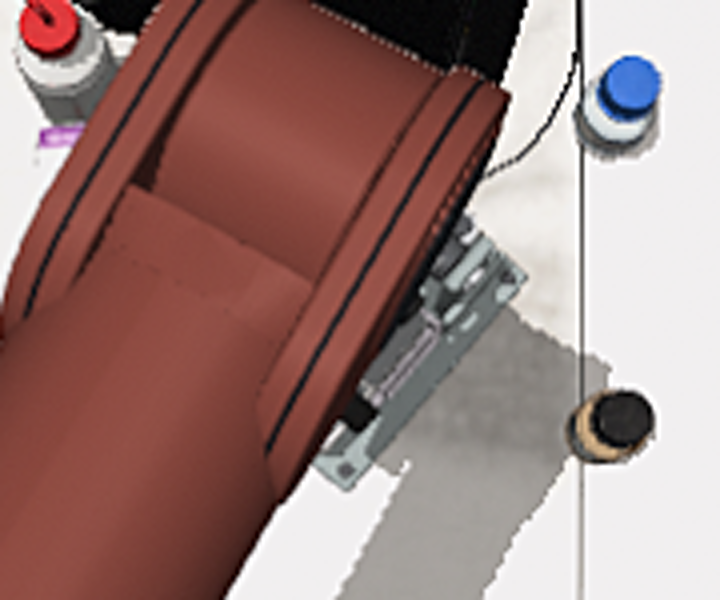

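Emit:
{"name": "arm_command", "arguments": {"deltas": [{"fingers": 0.012, "x": 0.0008, "y": 0, "z": -0.005, "turn": 0}, {"fingers": 0.012, "x": 0, "y": 0, "z": -0.005, "turn": 0}, {"fingers": 0.012, "x": 0, "y": 0, "z": -0.003, "turn": 0}, {"fingers": 0.012, "x": 0, "y": 0, "z": 0, "turn": 0}]}}

```text
time: 18.32
tool_pos: [0.6261, -0.1381, 0.2919]
tool_rot: [-180.0, -0.0, 51.7]
contact_force: [0.9, 0.1, 0.2]
gripper_width: 0.0122
```

Emit:
{"name": "arm_command", "arguments": {"deltas": [{"fingers": 0.012, "x": 0, "y": 0, "z": -0.003, "turn": 0}, {"fingers": 0.012, "x": 0, "y": 0, "z": 0, "turn": 0}]}}

```text
time: 18.48
tool_pos: [0.6261, -0.1383, 0.289]
tool_rot: [-180.0, -0.0, 51.7]
contact_force: [0.0, 0.1, -0.5]
gripper_width: 0.0118
```

```bash
python3 look.py s29.png;python3 - <<'E'
from h import *
crop("side","s29.png",290,120,70,70,9)
E
```

```text
[ 0.6261 -0.1384  0.2892] [-179.99    0.     51.67] [-0.8  0.4  0.1] -0.1406 0.0003 18.5333
```

View pics/s29.png

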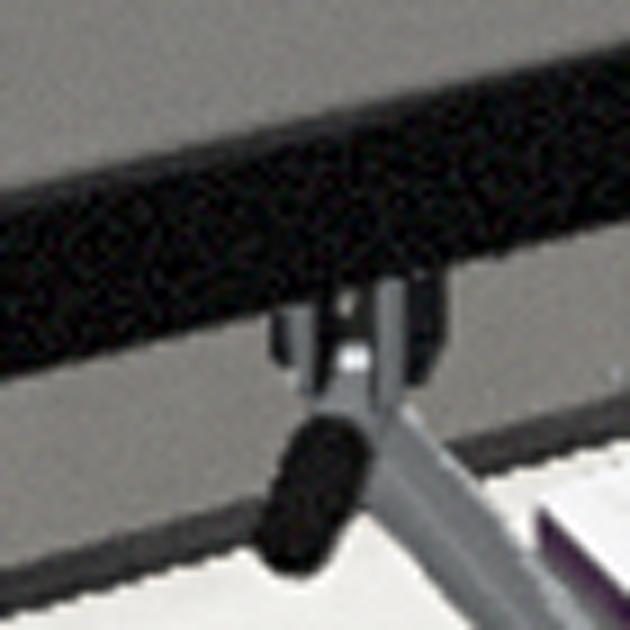

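Emit:
{"name": "arm_command", "arguments": {"deltas": [{"fingers": 0.012, "x": 0, "y": 0, "z": -0.002, "turn": 0}, {"fingers": 0.012, "x": 0, "y": 0, "z": 0, "turn": 0}]}}

```text
time: 18.75
tool_pos: [0.6262, -0.1385, 0.2873]
tool_rot: [-180.0, -0.0, 51.7]
contact_force: [-1.2, -0.0, 2.3]
gripper_width: 0.0117
```

Emit:
{"name": "arm_command", "arguments": {"deltas": [{"fingers": 0.012, "x": 0, "y": 0, "z": -0.002, "turn": 0}, {"fingers": 0.012, "x": 0, "y": 0, "z": 0, "turn": 0}]}}

```text
time: 18.92
tool_pos: [0.6256, -0.1379, 0.286]
tool_rot: [-179.9, -0.0, 51.7]
contact_force: [-6.1, 2.9, 11.0]
gripper_width: 0.0122
```

Emit:
{"name": "arm_command", "arguments": {"deltas": [{"fingers": 0.012, "x": 0, "y": 0, "z": -0.002, "turn": 0}, {"fingers": 0.012, "x": 0, "y": 0, "z": 0, "turn": 0}]}}

```text
time: 19.08
tool_pos: [0.6249, -0.1374, 0.2848]
tool_rot: [-179.8, -0.1, 51.7]
contact_force: [-13.1, 7.0, 19.5]
gripper_width: 0.0124
```

Run:
```python
import numpy as np
u=np.array([.786,-.618]);cur=np.array([-.1408,.2832])
for ph in np.arange(47.5,8.9,-2.0):
    r=np.radians(ph);n=np.array([-.22*np.cos(r),.095+.22*np.sin(r)+.0225])
    d=n-cur;cur=n
    print(round(ph,1),np.round([*(d[0]*u),d[1]],4),n.round(4))
```

```text
47.5 [-0.0062  0.0048 -0.0035] [-0.1486  0.2797]
45.5 [-0.0044  0.0034 -0.0053] [-0.1542  0.2744]
43.5 [-0.0042  0.0033 -0.0055] [-0.1596  0.2689]
41.5 [-0.0041  0.0032 -0.0057] [-0.1648  0.2633]
39.5 [-0.0039  0.0031 -0.0058] [-0.1698  0.2574]
37.5 [-0.0038  0.003  -0.006 ] [-0.1745  0.2514]
35.5 [-0.0036  0.0028 -0.0062] [-0.1791  0.2453]
33.5 [-0.0034  0.0027 -0.0063] [-0.1835  0.2389]
31.5 [-0.0032  0.0025 -0.0065] [-0.1876  0.2324]
29.5 [-0.0031  0.0024 -0.0066] [-0.1915  0.2258]
27.5 [-0.0029  0.0023 -0.0067] [-0.1951  0.2191]
25.5 [-0.0027  0.0021 -0.0069] [-0.1986  0.2122]
23.5 [-0.0025  0.002  -0.007 ] [-0.2018  0.2052]
21.5 [-0.0023  0.0018 -0.0071] [-0.2047  0.1981]
19.5 [-0.0021  0.0017 -0.0072] [-0.2074  0.1909]
17.5 [-0.0019  0.0015 -0.0073] [-0.2098  0.1837]
15.5 [-0.0017  0.0013 -0.0074] [-0.212   0.1763]
13.5 [-0.0015  0.0012 -0.0074] [-0.2139  0.1689]
11.5 [-0.0013  0.001  -0.0075] [-0.2156  0.1614]
9.5 [-0.0011  0.0009 -0.0076] [-0.217   0.1538]
```

Emit:
{"name": "arm_command", "arguments": {"deltas": [{"fingers": 0.012, "x": -0.0031, "y": 0.0024, "z": -0.0015, "turn": 0}, {"fingers": 0.012, "x": -0.0031, "y": 0.0024, "z": -0.002, "turn": 0}, {"fingers": 0.012, "x": -0.0044, "y": 0.0034, "z": -0.0053, "turn": 0}, {"fingers": 0.012, "x": -0.0042, "y": 0.0033, "z": -0.0055, "turn": 0}]}}

```text
time: 19.42
tool_pos: [0.6111, -0.1265, 0.2692]
tool_rot: [-180.0, -0.0, 51.7]
contact_force: [-3.7, 3.3, 6.3]
gripper_width: 0.012
```

```bash
python3 look.py s30.png;python3 - <<'E'
from h import *
crop("side","s30.png",270,120,110,110,5)
E
```

```text
[ 0.6102 -0.1256  0.2679] [-1.7986e+02 -1.0000e-02  5.1700e+01] [-3.   0.8  4.8] -0.161 0.0004 19.4667
```

View pics/s30.png

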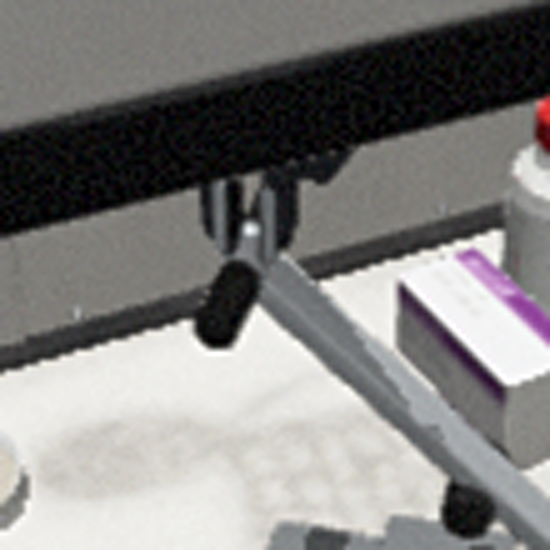

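Emit:
{"name": "arm_command", "arguments": {"deltas": [{"fingers": 0.012, "x": -0.0041, "y": 0.0032, "z": -0.0057, "turn": 0}, {"fingers": 0.012, "x": -0.0039, "y": 0.0031, "z": -0.0058, "turn": 0}, {"fingers": 0.012, "x": -0.0038, "y": 0.003, "z": -0.006, "turn": 0}, {"fingers": 0.012, "x": -0.0036, "y": 0.0028, "z": -0.0062, "turn": 0}, {"fingers": 0.012, "x": -0.0034, "y": 0.0027, "z": -0.0063, "turn": 0}, {"fingers": 0.012, "x": -0.0032, "y": 0.0025, "z": -0.0065, "turn": 0}]}}

```text
time: 20.02
tool_pos: [0.5886, -0.1084, 0.2322]
tool_rot: [-179.9, -0.0, 51.7]
contact_force: [-6.1, 5.6, 8.0]
gripper_width: 0.012
```

Emit:
{"name": "arm_command", "arguments": {"deltas": [{"fingers": 0.012, "x": -0.0031, "y": 0.0024, "z": -0.0066, "turn": 0}, {"fingers": 0.012, "x": -0.0029, "y": 0.0023, "z": -0.0067, "turn": 0}, {"fingers": 0.012, "x": -0.0027, "y": 0.0021, "z": -0.0069, "turn": 0}, {"fingers": 0.012, "x": -0.0025, "y": 0.002, "z": -0.007, "turn": 0}, {"fingers": 0.012, "x": -0.0023, "y": 0.0018, "z": -0.0071, "turn": 0}]}}

```text
time: 20.43
tool_pos: [0.5747, -0.0974, 0.1976]
tool_rot: [-179.8, -0.0, 51.7]
contact_force: [-7.0, 5.7, 7.1]
gripper_width: 0.0121
```

```bash
python3 look.py s31.png
```

```text
[ 0.5741 -0.097   0.1962] [-1.7973e+02  1.0000e-02  5.1740e+01] [-3.3  3.6  4.3] -0.207 0.0007 20.4833
```

View pics/s31.png

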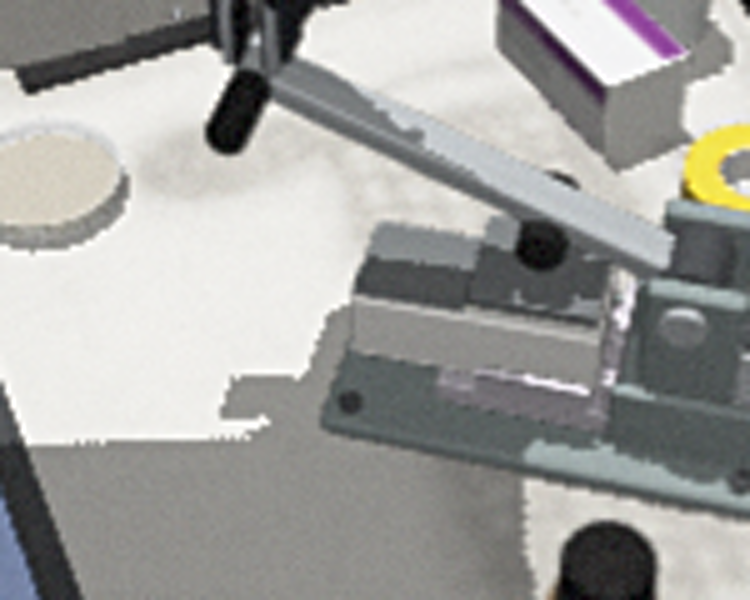

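Emit:
{"name": "arm_command", "arguments": {"deltas": [{"fingers": 0.012, "x": -0.0021, "y": 0.0017, "z": -0.0072, "turn": 0}, {"fingers": 0.012, "x": -0.0019, "y": 0.0015, "z": -0.0073, "turn": 0}, {"fingers": 0.012, "x": -0.0017, "y": 0.0013, "z": -0.0074, "turn": 0}, {"fingers": 0.012, "x": -0.0015, "y": 0.0012, "z": -0.0074, "turn": 0}]}}

```text
time: 20.82
tool_pos: [0.5674, -0.0916, 0.168]
tool_rot: [-179.8, -0.0, 51.7]
contact_force: [-5.9, 5.8, 7.2]
gripper_width: 0.0123
```

Emit:
{"name": "arm_command", "arguments": {"deltas": [{"fingers": 0.012, "x": -0.0007, "y": 0.0005, "z": -0.004, "turn": 0}, {"fingers": 0.012, "x": -0.0006, "y": 0.0005, "z": -0.0035, "turn": 0}]}}

```text
time: 20.98
tool_pos: [0.566, -0.0906, 0.1604]
tool_rot: [-179.8, -0.0, 51.7]
contact_force: [-6.5, 6.8, 6.2]
gripper_width: 0.0122
```

Emit:
{"name": "arm_command", "arguments": {"deltas": [{"fingers": 0.012, "x": -0.0006, "y": 0.0005, "z": -0.004, "turn": 0}, {"fingers": 0.012, "x": 0, "y": 0, "z": 0, "turn": 0}]}}

```text
time: 21.15
tool_pos: [0.5654, -0.0901, 0.1561]
tool_rot: [-179.8, 0.0, 51.7]
contact_force: [-6.2, 5.4, 6.6]
gripper_width: 0.0119
```

Emit:
{"name": "arm_command", "arguments": {"deltas": [{"fingers": 0.012, "x": -0.0008, "y": 0.0006, "z": -0.003, "turn": 0}, {"fingers": 0.012, "x": 0, "y": 0, "z": 0, "turn": 0}]}}

```text
time: 21.32
tool_pos: [0.565, -0.0898, 0.1535]
tool_rot: [-179.8, -0.0, 51.7]
contact_force: [-5.8, 4.4, 5.0]
gripper_width: 0.0118
```

Emit:
{"name": "arm_command", "arguments": {"deltas": [{"fingers": 0.012, "x": -0.0006, "y": 0.0005, "z": -0.003, "turn": 0}, {"fingers": 0.012, "x": 0, "y": 0, "z": 0, "turn": 0}]}}

```text
time: 21.48
tool_pos: [0.5647, -0.0895, 0.151]
tool_rot: [-179.8, -0.0, 51.7]
contact_force: [-5.3, 5.4, 7.1]
gripper_width: 0.0118
```

Emit:
{"name": "arm_command", "arguments": {"deltas": [{"fingers": 0.012, "x": -0.0006, "y": 0.0005, "z": -0.003, "turn": 0}, {"fingers": 0.012, "x": 0, "y": 0, "z": 0, "turn": 0}]}}

```text
time: 21.65
tool_pos: [0.5642, -0.0892, 0.1483]
tool_rot: [-179.9, -0.0, 51.7]
contact_force: [-5.8, 5.2, 9.7]
gripper_width: 0.012
```

Emit:
{"name": "arm_command", "arguments": {"deltas": [{"fingers": 0.012, "x": -0.0004, "y": 0.0003, "z": -0.003, "turn": 0}, {"fingers": 0.012, "x": 0, "y": 0, "z": 0, "turn": 0}]}}

```text
time: 21.82
tool_pos: [0.5639, -0.0889, 0.1453]
tool_rot: [-179.9, -0.0, 51.7]
contact_force: [-4.6, 3.6, 8.8]
gripper_width: 0.0124
```

Emit:
{"name": "arm_command", "arguments": {"deltas": [{"fingers": 0.012, "x": -0.0003, "y": 0.0002, "z": -0.003, "turn": 0}, {"fingers": 0.012, "x": 0, "y": 0, "z": 0, "turn": 0}]}}

```text
time: 21.98
tool_pos: [0.5636, -0.0887, 0.1423]
tool_rot: [-179.9, -0.0, 51.7]
contact_force: [-5.7, 5.5, 9.2]
gripper_width: 0.012
```

Emit:
{"name": "arm_command", "arguments": {"deltas": [{"fingers": 0.012, "x": -0.0003, "y": 0.0002, "z": -0.003, "turn": 0}, {"fingers": 0.012, "x": 0, "y": 0, "z": 0, "turn": 0}]}}

```text
time: 22.15
tool_pos: [0.5633, -0.0885, 0.1393]
tool_rot: [-179.9, -0.0, 51.7]
contact_force: [-4.9, 4.9, 8.2]
gripper_width: 0.0121
```

Emit:
{"name": "arm_command", "arguments": {"deltas": [{"fingers": 0.012, "x": -0.0003, "y": 0.0002, "z": -0.003, "turn": 0}, {"fingers": 0.012, "x": 0, "y": 0, "z": 0, "turn": 0}]}}

```text
time: 22.32
tool_pos: [0.5631, -0.0883, 0.1363]
tool_rot: [-179.9, -0.0, 51.7]
contact_force: [-5.1, 4.1, 10.3]
gripper_width: 0.0121
```

Emit:
{"name": "arm_command", "arguments": {"deltas": [{"fingers": 0.012, "x": -0.0003, "y": 0.0002, "z": -0.002, "turn": 0}, {"fingers": 0.012, "x": 0, "y": 0, "z": 0, "turn": 0}]}}

```text
time: 22.48
tool_pos: [0.5629, -0.0882, 0.1345]
tool_rot: [-179.9, -0.1, 51.7]
contact_force: [-4.1, 4.3, 11.3]
gripper_width: 0.0119
```

Emit:
{"name": "arm_command", "arguments": {"deltas": [{"fingers": 0.012, "x": -0.0002, "y": 0.0002, "z": -0.002, "turn": 0}, {"fingers": 0.012, "x": 0, "y": 0, "z": 0, "turn": 0}]}}

```text
time: 22.65
tool_pos: [0.5628, -0.0881, 0.1326]
tool_rot: [-179.9, -0.1, 51.7]
contact_force: [-4.4, 3.9, 10.2]
gripper_width: 0.012
```

Emit:
{"name": "arm_command", "arguments": {"deltas": [{"fingers": 0.012, "x": -0.0002, "y": 0.0001, "z": -0.0015, "turn": 0}, {"fingers": 0.012, "x": 0, "y": 0, "z": 0, "turn": 0}]}}

```text
time: 22.82
tool_pos: [0.5627, -0.0879, 0.1311]
tool_rot: [-179.9, -0.1, 51.7]
contact_force: [-4.9, 4.4, 10.5]
gripper_width: 0.0119
```

Emit:
{"name": "arm_command", "arguments": {"deltas": [{"fingers": 0.012, "x": -0.0002, "y": 0.0001, "z": -0.0015, "turn": 0}, {"fingers": 0.012, "x": 0, "y": 0, "z": 0, "turn": 0}]}}

```text
time: 22.98
tool_pos: [0.5626, -0.0879, 0.1297]
tool_rot: [-179.9, -0.1, 51.7]
contact_force: [-3.8, 3.9, 11.0]
gripper_width: 0.012
```

Emit:
{"name": "arm_command", "arguments": {"deltas": [{"fingers": 0.012, "x": -0.0002, "y": 0.0001, "z": -0.0015, "turn": 0}, {"fingers": 0.012, "x": 0, "y": 0, "z": 0, "turn": 0}]}}

```text
time: 23.15
tool_pos: [0.5625, -0.0878, 0.1283]
tool_rot: [-180.0, -0.1, 51.7]
contact_force: [-3.7, 4.5, 10.8]
gripper_width: 0.0118
```

Emit:
{"name": "arm_command", "arguments": {"deltas": [{"fingers": 0.012, "x": -0.0001, "y": 0.0001, "z": -0.001, "turn": 0}, {"fingers": 0.012, "x": 0, "y": 0, "z": 0, "turn": 0}]}}

```text
time: 23.32
tool_pos: [0.5624, -0.0878, 0.1273]
tool_rot: [-180.0, -0.1, 51.7]
contact_force: [-4.4, 3.7, 11.8]
gripper_width: 0.0123
```

Emit:
{"name": "arm_command", "arguments": {"deltas": [{"fingers": 0.012, "x": 0, "y": 0, "z": -0.001, "turn": 0}, {"fingers": 0.012, "x": 0, "y": 0, "z": 0, "turn": 0}]}}

```text
time: 23.48
tool_pos: [0.5625, -0.0878, 0.1266]
tool_rot: [-179.9, -0.1, 51.7]
contact_force: [-5.6, 3.8, 14.6]
gripper_width: 0.012
```

Emit:
{"name": "arm_command", "arguments": {"deltas": [{"fingers": 0.012, "x": 0, "y": 0, "z": -0.001, "turn": 0}, {"fingers": 0.012, "x": 0, "y": 0, "z": 0, "turn": 0}]}}

```text
time: 23.65
tool_pos: [0.5626, -0.0879, 0.1259]
tool_rot: [-180.0, -0.1, 51.7]
contact_force: [-6.0, 4.5, 18.5]
gripper_width: 0.012
```

Emit:
{"name": "arm_command", "arguments": {"deltas": [{"fingers": 0.012, "x": 0, "y": 0, "z": -0.0005, "turn": 0}, {"fingers": 0.012, "x": 0, "y": 0, "z": 0, "turn": 0}]}}

```text
time: 23.82
tool_pos: [0.5626, -0.0879, 0.1257]
tool_rot: [-180.0, -0.1, 51.7]
contact_force: [-7.1, 4.6, 20.3]
gripper_width: 0.0116
```

Emit:
{"name": "arm_command", "arguments": {"deltas": [{"fingers": 0.012, "x": 0, "y": 0, "z": -0.001, "turn": 0}, {"fingers": 0.012, "x": 0, "y": 0, "z": 0, "turn": 0}, {"fingers": 0.012, "x": 0, "y": 0, "z": 0, "turn": 0}, {"fingers": 0.012, "x": 0, "y": 0, "z": 0, "turn": 0}, {"fingers": 0.012, "x": 0, "y": 0, "z": 0, "turn": 0}, {"fingers": 0.012, "x": 0, "y": 0, "z": 0, "turn": 0}, {"fingers": 0.012, "x": 0, "y": 0, "z": 0, "turn": 0}, {"fingers": 0.012, "x": 0, "y": 0, "z": 0, "turn": 0}]}}

```text
time: 24.48
tool_pos: [0.5627, -0.088, 0.1251]
tool_rot: [-179.9, -0.1, 51.7]
contact_force: [-8.7, 4.9, 25.8]
gripper_width: 0.0121
```

Emit:
{"name": "arm_command", "arguments": {"deltas": [{"fingers": 0.012, "x": 0, "y": 0, "z": 0, "turn": 0}, {"fingers": 0.012, "x": 0, "y": 0, "z": 0, "turn": 0}, {"fingers": 0.012, "x": 0, "y": 0, "z": 0, "turn": 0}, {"fingers": 0.012, "x": 0, "y": 0, "z": 0, "turn": 0}, {"fingers": 0.012, "x": 0, "y": 0, "z": 0, "turn": 0}, {"fingers": 0.012, "x": 0, "y": 0, "z": 0, "turn": 0}, {"fingers": 0.012, "x": 0, "y": 0, "z": 0, "turn": 0}, {"fingers": 0.012, "x": 0, "y": 0, "z": 0, "turn": 0}]}}

```text
time: 25.15
tool_pos: [0.5627, -0.0879, 0.1251]
tool_rot: [-179.9, -0.1, 51.7]
contact_force: [-9.4, 5.0, 26.2]
gripper_width: 0.0125
```

```bash
python3 look.py s32.png
python3 - <<'E'
import numpy as np
u=np.array([.786,-.618]);cur=None
for ph in np.arange(1.5,52,2.5):
    r=np.radians(ph);n=np.array([-.22*np.cos(r),.095+.22*np.sin(r)+.0225])
    if cur is not None:
        d=n-cur;print(round(ph,1),np.round([*(d[0]*u),d[1]],4),n.round(4))
    cur=n
E
```

```text
[ 0.5627 -0.0879  0.1251] [-1.7994e+02 -1.2000e-01  5.1690e+01] [-9.7  6.2 26.4] -0.2217 0.0007 25.2
4.0 [ 0.0004 -0.0003  0.0096] [-0.2195  0.1328]
6.5 [ 0.0007 -0.0005  0.0096] [-0.2186  0.1424]
9.0 [ 0.001  -0.0008  0.0095] [-0.2173  0.1519]
11.5 [ 0.0013 -0.0011  0.0094] [-0.2156  0.1614]
14.0 [ 0.0017 -0.0013  0.0094] [-0.2135  0.1707]
16.5 [ 0.002  -0.0016  0.0093] [-0.2109  0.18  ]
19.0 [ 0.0023 -0.0018  0.0091] [-0.208   0.1891]
21.5 [ 0.0026 -0.0021  0.009 ] [-0.2047  0.1981]
24.0 [ 0.0029 -0.0023  0.0089] [-0.201  0.207]
26.5 [ 0.0032 -0.0025  0.0087] [-0.1969  0.2157]
29.0 [ 0.0035 -0.0028  0.0085] [-0.1924  0.2242]
31.5 [ 0.0038 -0.003   0.0083] [-0.1876  0.2324]
34.0 [ 0.0041 -0.0032  0.0081] [-0.1824  0.2405]
36.5 [ 0.0044 -0.0034  0.0078] [-0.1768  0.2484]
39.0 [ 0.0046 -0.0036  0.0076] [-0.171  0.256]
41.5 [ 0.0049 -0.0038  0.0073] [-0.1648  0.2633]
44.0 [ 0.0051 -0.004   0.007 ] [-0.1583  0.2703]
46.5 [ 0.0054 -0.0042  0.0068] [-0.1514  0.2771]
49.0 [ 0.0056 -0.0044  0.0065] [-0.1443  0.2835]
51.5 [ 0.0058 -0.0046  0.0061] [-0.137   0.2897]
```

View pics/s32.png

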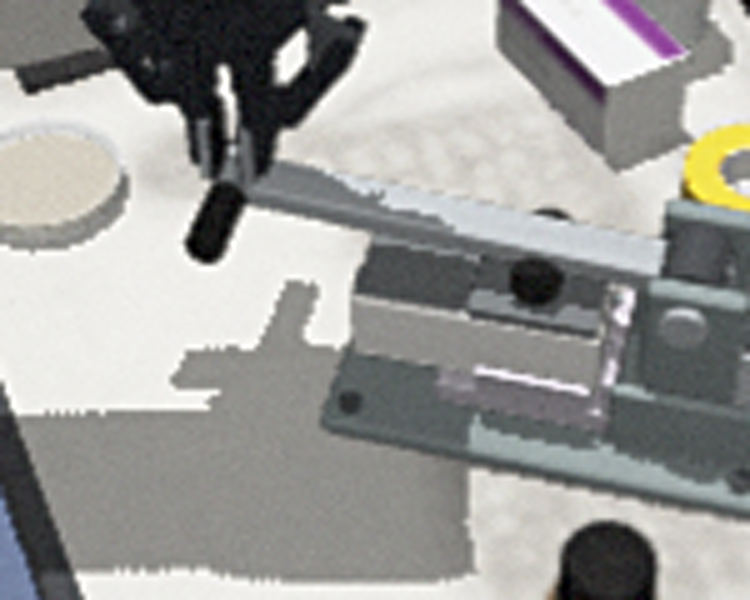

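Emit:
{"name": "arm_command", "arguments": {"deltas": [{"fingers": 0.012, "x": 0, "y": 0, "z": 0.001, "turn": 0}, {"fingers": 0.012, "x": 0, "y": 0, "z": 0.001, "turn": 0}, {"fingers": 0.012, "x": 0, "y": 0, "z": 0.001, "turn": 0}, {"fingers": 0.012, "x": 0, "y": 0, "z": 0.002, "turn": 0}, {"fingers": 0.012, "x": 0.0001, "y": -0.0001, "z": 0.003, "turn": 0}, {"fingers": 0.012, "x": 0.0003, "y": -0.0002, "z": 0.004, "turn": 0}, {"fingers": 0.012, "x": 0, "y": 0, "z": 0, "turn": 0}]}}

```text
time: 25.78
tool_pos: [0.563, -0.0884, 0.1362]
tool_rot: [-180.0, -0.1, 51.7]
contact_force: [-0.7, 3.3, 4.0]
gripper_width: 0.0122
```

```bash
python3 look.py s33.png
```

```text
[ 0.563  -0.0884  0.1359] [-1.7999e+02 -5.0000e-02  5.1690e+01] [0.  3.7 4.2] -0.2211 0.0005 25.8333
```

View pics/s33.png

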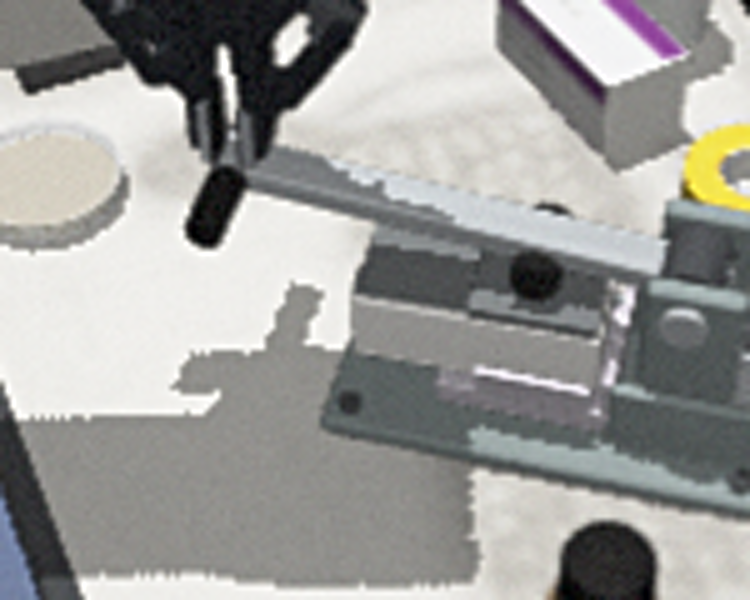

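Emit:
{"name": "arm_command", "arguments": {"deltas": [{"fingers": 0.012, "x": 0.0006, "y": -0.0005, "z": 0.006, "turn": 0}, {"fingers": 0.012, "x": 0.001, "y": -0.0008, "z": 0.0095, "turn": 0}, {"fingers": 0.012, "x": 0.0013, "y": -0.0011, "z": 0.0094, "turn": 0}, {"fingers": 0.012, "x": 0.0017, "y": -0.0013, "z": 0.0094, "turn": 0}, {"fingers": 0.012, "x": 0.002, "y": -0.0016, "z": 0.0093, "turn": 0}, {"fingers": 0.012, "x": 0.0023, "y": -0.0018, "z": 0.0091, "turn": 0}]}}

```text
time: 26.33
tool_pos: [0.5719, -0.0966, 0.1895]
tool_rot: [180.0, -0.0, 51.6]
contact_force: [1.0, 0.5, 3.1]
gripper_width: 0.0125
```

Emit:
{"name": "arm_command", "arguments": {"deltas": [{"fingers": 0.012, "x": 0.0026, "y": -0.0021, "z": 0.009, "turn": 0}, {"fingers": 0.012, "x": 0.0029, "y": -0.0023, "z": 0.0089, "turn": 0}, {"fingers": 0.012, "x": 0.0032, "y": -0.0025, "z": 0.0087, "turn": 0}, {"fingers": 0.012, "x": 0.0035, "y": -0.0028, "z": 0.0085, "turn": 0}, {"fingers": 0.012, "x": 0.0038, "y": -0.003, "z": 0.0083, "turn": 0}]}}

```text
time: 26.75
tool_pos: [0.5878, -0.1092, 0.2323]
tool_rot: [-180.0, 0.0, 51.7]
contact_force: [-0.3, -1.0, 2.2]
gripper_width: 0.0122
```

```bash
python3 look.py s34.png
python3 - <<'E'
from h import *
crop("side","s34.png",260,130,140,120,5)
E
```

```text
[ 0.5888 -0.11    0.2339] [ 1.7989e+02 -2.0000e-02  5.1630e+01] [-2.7  0.3  5.3] -0.1875 -0.0005 26.8
```

View pics/s34.png

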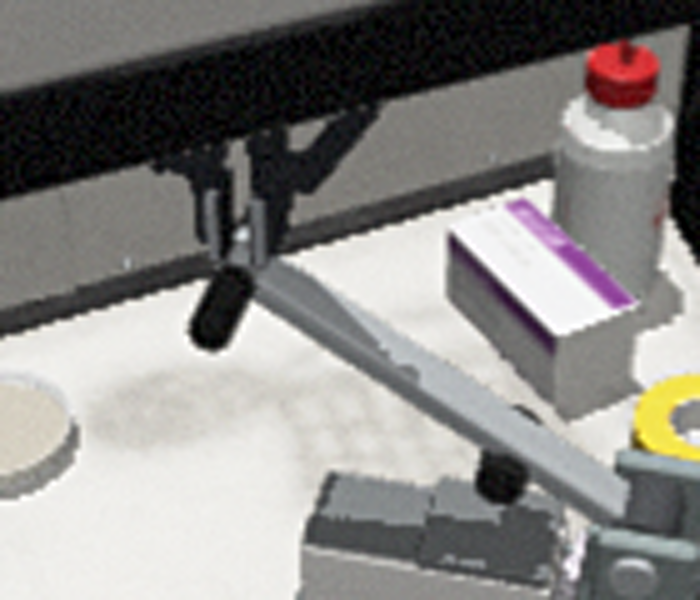

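Handle still seated in the notch. Continue the arc up to rest.

Emit:
{"name": "arm_command", "arguments": {"deltas": [{"fingers": 0.012, "x": 0.0041, "y": -0.0032, "z": 0.0081, "turn": 0}, {"fingers": 0.012, "x": 0.0044, "y": -0.0034, "z": 0.0078, "turn": 0}, {"fingers": 0.012, "x": 0.0046, "y": -0.0036, "z": 0.0076, "turn": 0}, {"fingers": 0.012, "x": 0.0049, "y": -0.0038, "z": 0.0073, "turn": 0}, {"fingers": 0.012, "x": 0.0051, "y": -0.004, "z": 0.007, "turn": 0}]}}

```text
time: 27.27
tool_pos: [0.6113, -0.1275, 0.2703]
tool_rot: [180.0, 0.0, 51.7]
contact_force: [-0.3, -0.6, 2.1]
gripper_width: 0.012
```

Emit:
{"name": "arm_command", "arguments": {"deltas": [{"fingers": 0.012, "x": 0.0054, "y": -0.0042, "z": 0.0068, "turn": 0}, {"fingers": 0.012, "x": 0.004, "y": -0.0031, "z": 0.0046, "turn": 0}, {"fingers": 0.012, "x": 0.0025, "y": -0.002, "z": 0.0035, "turn": 0}, {"fingers": 0.012, "x": 0, "y": 0, "z": 0.003, "turn": 0}, {"fingers": 0.012, "x": 0, "y": 0, "z": 0.003, "turn": 0}, {"fingers": 0.012, "x": 0, "y": 0, "z": 0, "turn": 0}]}}

```text
time: 27.77
tool_pos: [0.6226, -0.1357, 0.2904]
tool_rot: [-180.0, -0.0, 51.7]
contact_force: [0.6, 0.0, 1.0]
gripper_width: 0.0123
```

```bash
python3 look.py s35.png
python3 - <<'E'
from h import *
crop("side","s35.png",260,110,140,140,5)
E
```

```text
[ 0.6225 -0.1357  0.2902] [-1.7998e+02 -1.0000e-02  5.1680e+01] [ 0.5  0.1 -0.3] -0.1451 0.0002 27.8167
```

View pics/s35.png

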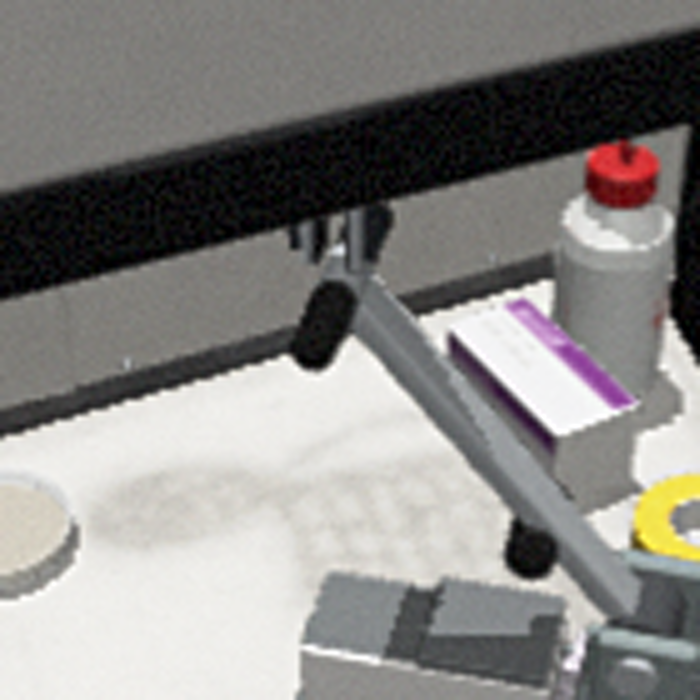

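Force is near zero and the lever appears at rest. I'll raise clear, slowly first, then back away.

Emit:
{"name": "arm_command", "arguments": {"deltas": [{"fingers": 0.012, "x": 0.001, "y": -0.0008, "z": 0.003, "turn": 0}, {"fingers": 0.012, "x": 0, "y": 0, "z": 0.005, "turn": 0}, {"fingers": 0.012, "x": 0, "y": 0, "z": 0.015, "turn": 0}, {"fingers": 0.012, "x": 0, "y": 0, "z": 0.03, "turn": 0}, {"fingers": 0.012, "x": 0, "y": 0, "z": 0.03, "turn": 0}, {"fingers": 0.012, "x": -0.016, "y": 0.0125, "z": 0, "turn": 0}, {"fingers": 0.012, "x": -0.02, "y": 0.016, "z": 0, "turn": 0}, {"fingers": 0.012, "x": -0.02, "y": 0.016, "z": 0, "turn": 0}]}}

```text
time: 28.53
tool_pos: [0.5671, -0.0929, 0.3736]
tool_rot: [180.0, 0.0, 51.6]
contact_force: [-0.9, 1.1, 0.6]
gripper_width: 0.012
```

Emit:
{"name": "arm_command", "arguments": {"deltas": [{"fingers": 0.012, "x": -0.025, "y": 0.02, "z": 0, "turn": 0}, {"fingers": 0.012, "x": -0.02, "y": 0.016, "z": 0, "turn": 0}, {"fingers": 0.012, "x": 0, "y": 0, "z": 0, "turn": 0}, {"fingers": 0.012, "x": 0, "y": 0, "z": 0, "turn": 0}, {"fingers": 0.012, "x": 0, "y": 0, "z": 0, "turn": 0}]}}

```text
time: 28.95
tool_pos: [0.5322, -0.0637, 0.3759]
tool_rot: [179.9, -0.1, 51.6]
contact_force: [0.9, -0.6, -1.0]
gripper_width: 0.0118
```

```bash
python3 look.py s36.png
python3 - <<'E'
from h import *
crop("side","s36.png",250,110,150,160,4)
crop("side","s36b.png",312,195,75,80,8)
crop("top","t36.png",240,100,190,160,4)
E
```

```text
[ 0.5322 -0.0646  0.3757] [ 1.7986e+02 -1.0000e-02  5.1520e+01] [-0.1 -0.6  0.2] -0.26 0.0002 29.0
```

View pics/s36.png

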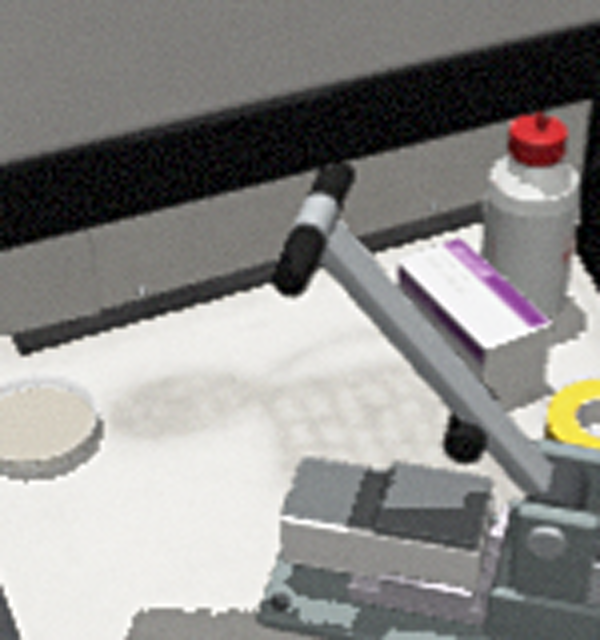

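View pics/s36b.png

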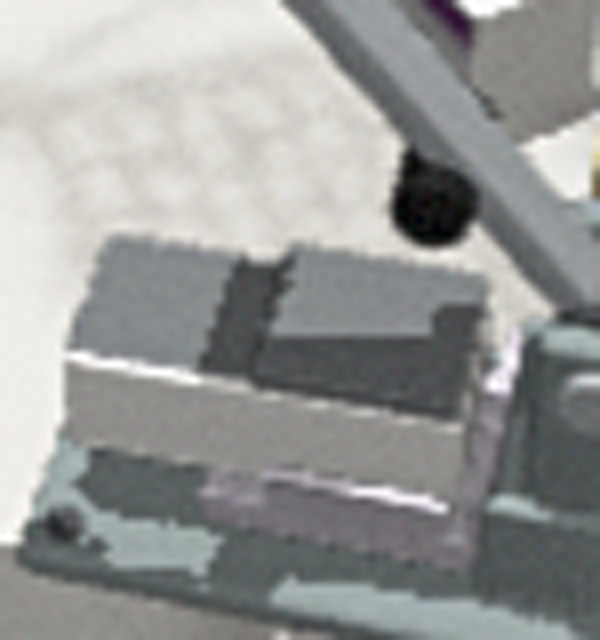

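View pics/t36.png

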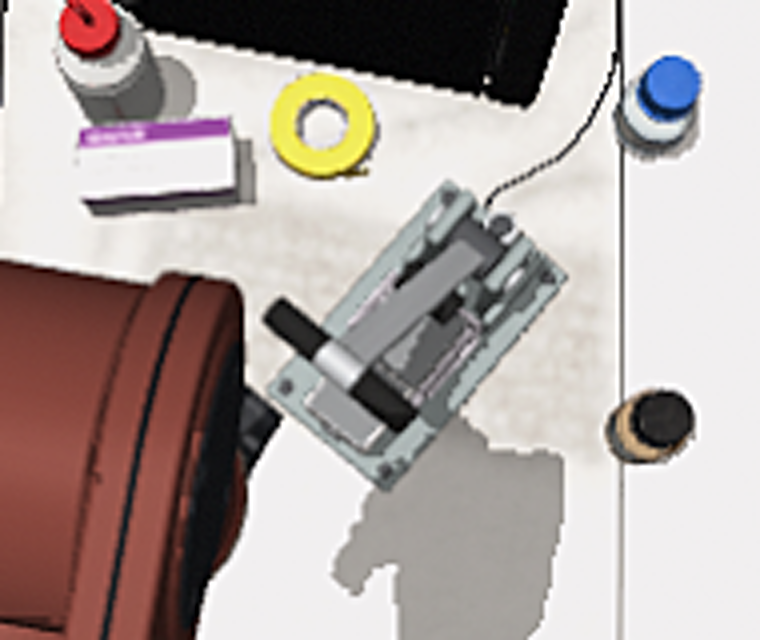

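```bash
python3 -c "
from plant import env,status
print(env.finish_job());print(status.sense()['time'])"
```

```text
the job is handed in; nothing more can be done
None
the job is handed in; nothing more can be done
```

The job is handed in at about 29 s. The cassette is in the press bed with its cap pressed home, and the lever is back up. No verdict was given.

- **Placing:** The moves could not tilt the tool. I rested the cassette nose-first on the bed's front edge, let go, and pushed it in from behind with an open finger until it dropped flat. The first push, straight along the bench, jammed and briefly read about 100 N at the wrist (limit 120 N). I backed off and pushed up the slope instead, at about 3–6 N.
- **Position check:** Before pressing, the side camera put the cassette's middle about 2 mm short of its target, with under 1 mm sideways error and 0.3° of turn. Touching its end with the finger agreed to about 1 mm. After pressing, its tail corner appeared in the same place in the image.
- **Pressing:** I pushed the handle down along its arc until the force rose sharply at a lever angle of about 0.84 rad, within the range given. I held at 18–26 N vertical (about 28 N in total), somewhat above the 20 N asked, for about 1.6 s.
- **Easing up:** The lever was let up at about 0.5 rad/s with the handle against the fingers. The contact force was near zero when I lifted off.
- **Last pictures:** They show the cap closed down on the housing, the lever up as at the start, the gripper clear, and the bottle and dish where they were. The cap and lever were checked by force and by eye only, because their joint values are not reported.

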